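# Renew the cells of a spring-clip battery module

### The arm

A 7-joint arm with a two-finger parallel gripper is mounted at the origin on the work surface. World frame = base frame: x ahead of the robot, y to its left, z up, the work surface at z = 0. Lengths are in m, angles in degrees, forces in N, time in s.
With the tool pointing down it reaches from about 0.425 to 0.875 m from the base axis. Payload 4.7 kg.
Tool frame: the origin (TCP) lies on the mounting face of the last link; the fingertips stand 182 mm ahead of it and the grasp point (between the pads) lies 164 mm ahead of it; z points along the fingers, x is the direction in which the jaws open and shut, and the axes are right-handed (so a half turn about z gives the same grasp; the last joint's range is limited). The gripper opens to 87 mm and grips with 3 to 60 N. Pads are 19 mm wide; open, the fingers measure 117 mm over their backs; the gripper's body (75 mm by 190 mm) begins 51 mm behind the grasp point.
Start: joints at [68.073, 18.392, -4.016, 83.108, 1.295, 78.541, -3.26], TCP at [0.251, -0.6, 0.405] pointing down, gripper open.
Joint ranges: [-163.93, 163.93], [-17.29, 119.83], [-79.2, 71.16], [3.27, 140.29], [-89.18, 269.18], [5.43, 117.66], [-154.24, 154.24]. Speed limits (degrees/s): [147.25, 147.25, 180, 180, 180, 180, 180].

### API

Orientations are given as [roll, pitch, yaw] about the fixed x, y, z axes, in that order (R = Rz(yaw) Ry(pitch) Rx(roll)).
In Python, from cell import status, cams, env, outline_of, landmark_of gives the robot as it stands. The module is installed in compiled form; this text tells all that it offers.
- The arm moves only by the tool jog_arm, never from a script. Its argument "rows" is a list of rows, each a list of 7 numbers: the closure, from 0 (fully open) to 1 (shut), then the shift along the tool's x, y, z in m, then the turn, a rotation vector about the tool's x, y, z in degrees. A call has 1 to 12 rows; each row shifts and turns the commanded pose from where the row before left it, along the tool's axes as they then stand; what a row does not reach is not made up. A row lasts 1/12 s, in which the tool goes at most 41.7 mm and 7.16 degrees, less where a joint would pass 70% of its speed; a pose out of reach is approached as far as the arm can. A call with a gripper value outside its range is refused whole. The fingers move at their own pace and stop on an object; "grip_force" is the grip in N (left out, the last holds). Time passes only in rows, so rows that do not move let the fingers close. It gives the time, the measured TCP pose, the force and the opening at its end, in the units of the state.
- status.get_obs(): the state, without advancing time (a new reading comes with each control period).
- cams.read_camera(name): name is "scene" or "side" or "wrist"; returns (picture, depth): 400x640x3 uint8, red, green, blue; 400x640 float32, m along the optical axis (not along the pixel's ray), 0 where there is no reading.
- cams.camera_params(name): a dict with "vfov" (degrees; the focal length in pixels is half the picture's height over the tangent of half this angle, whatever the lens; pixels are square), "cx", "cy" (the principal point, pixels), "k1" (the pictures are not rectified: a ray, as slopes to the right and down, at radius r is drawn at 1 + k1 r^2 times it, then the intrinsics apply), "eye" and "attitude" of the camera in the world. Camera axes: x right, y up, looking along -z (the intrinsics and any distortion apply to the point x, -y, -z); pixel columns grow to the right and rows downward; lengths in m; the calibration is good to about 2 mm. A picture is of the moment at which its call begins: read the wrist's pose just before it. camera_params takes no time and is no camera call; for the wrist camera it gives the pose at the moment of the call.
- env.sign_off(): hands the job in, once; it reports no verdict.
Trained networks look in the newest picture that a camera, given by its name, has taken for a name from the list of things; names that differ only in an ending like _2 or _b are one class to them, and where a whole thing is asked for, a point or a joint stands for the part that bears it (a point fixed in the world has none). Each returns a list of dicts, best first, with "conf" (0 to 1); they miss things now and then, are a little off and sometimes report something else, mostly with a low value. They report only what shows in the picture. A call takes as long as a camera call. They do not tell look-alikes from the thing itself.
- outline_of(camera, name): "pixels" (400x640 bool, what is visible of it) and "box" ([left, top, right, bottom] in pixels, round what is visible of it).
- landmark_of(camera, name): "position" ([row, column] in pixels: a listed point, or the origin of a listed thing).
The state is a dict: "time_s": time; "qpos": joint angles; "joint_velocities": joint speeds; "effort": joint torques, N m; "tool_pos": TCP position; "tool_rot": TCP orientation; "force": force on the tool from outside, world axes, zero at the start; "wrist_torque": the same for the moment, N m; "grip_width": finger opening in m.
Only numpy, scipy, OpenCV 4.12 (cv2) and the standard library are available. Lean on these libraries where they do the work, as an engineer would, in place of code of your own. Each camera call takes 0.05 s, during which the arm holds its last target. There are 200 camera calls.

### The job

Take the spent purple cells out of the open battery module and lay them in the red tray, then load every loose green cell into a bay of its own (any bays; a spare bay stays empty): set the cell's flat end against the coil-spring plate and push the plate back, then press the button end down until the side clips hold it and the cell lies fully home. With all the cells in, lay the orange keeper bar across them on its two end posts, let go of it, and press it down with the press block, not with the fingers, until both ends snap fully home under the white latches. Then stand the press block upright on its blue pad again, and leave the other things on the bench where they are.

Things in the scene. Friction and masses are not known exactly. Their poses are not given: they have to be found in the camera images.
- module: The open battery module, fixed: a grey tray 122 (x) x 268 (y) x 6 mm high. Origin: centre of its underside, on the bench; x along the bays from spring to button contact (away from the robot), y to the left, z up. Three equal bays 56 mm apart; 30 mm free between neighbouring cells, 38 mm between an outer cell and the bar posts; beside a cell's middle nothing is higher than 11 mm.
- bay0 (a point): Bay 0, at module y = -56 mm: centre of a seated cell, 21.2 mm up (cell's top 34.2 mm), module axes; flat end at x = -32.5, button tip at +32.5 mm. Spring end of every bay: sprung steel plate 22 mm wide, 8.5 to 34.5 mm high, its face at x = -28.5 mm when free, gives up to 12 mm towards -x (0.5 N per mm); end wall behind it at x = -47 to -51 mm, 36 mm high.
- bay1 (a point): Bay 1, at module y = 0: centre of a seated cell, as bay 0. Button end of every bay: brass contact on a black wall, face at x = +32.5 mm, 25 mm high; above it a lip slopes outward, from there to 37 mm high at x = +38.5 mm, and guides the button end down onto the contact against the spring.
- bay2 (a point): Bay 2, at module y = +56 mm: centre of a seated cell, as bay 0. Clips of every bay: two sprung steel beads of 3 mm radius, x = +17 to +31 mm, 28 mm up (tops 31 mm), 23 mm clear between them; they spread as the cell is pushed down through them (about 7 to 11 N) and close over its sides. A cell not pushed through lies on them 14 mm too high.
- cell_a: A cylindrical cell, green sleeve, 26 mm diameter, 65 mm long over all, about 90 g, lying on the bench (when present). Origin: its centre, 13 mm up; x along its axis from the bare flat end to the button end. At the button end a steel button (10 mm wide, 2 mm long, part of the 65 mm) and a white band round the sleeve. It hardly rolls.
- cell_a_button_end (a point): Tip of the button (plus) of cell_a, 32.5 mm from its origin along +x; the flat end is as far the other way.
- cell_b: Another cylindrical cell, green sleeve, 26 mm diameter, 65 mm long over all, about 90 g, lying on the bench (when present). Origin: its centre, 13 mm up; x along its axis from the bare flat end to the button end. At the button end a steel button (10 mm wide, 2 mm long, part of the 65 mm) and a white band round the sleeve. It hardly rolls.
- cell_b_button_end (a point): Tip of the button (plus) of cell_b, 32.5 mm from its origin along +x; the flat end is as far the other way.
- cell_c: Another cylindrical cell, green sleeve, 26 mm diameter, 65 mm long over all, about 90 g, lying on the bench (when present). Origin: its centre, 13 mm up; x along its axis from the bare flat end to the button end. At the button end a steel button (10 mm wide, 2 mm long, part of the 65 mm) and a white band round the sleeve. It hardly rolls.
- cell_c_button_end (a point): Tip of the button (plus) of cell_c, 32.5 mm from its origin along +x; the flat end is as far the other way.
- spent_a: A spent cell, purple sleeve with a black band at the button end, same shape, size and axes as the green ones, clipped in bay 0 at the start (when present). Pulling it straight up out of the clips takes about 5 to 10 N.
- spent_b: Another spent cell, purple sleeve with a black band at the button end, same shape, size and axes as the green ones, clipped in bay 2 at the start (when present). Pulling it straight up out of the clips takes about 5 to 10 N.
- tray: The red tray for spent cells, fixed: 120 (x) x 110 (y) mm, 15 mm high, walls and floor 3 mm. Origin: centre of its underside.
- bar: The orange keeper bar, 16 (x) x 246 (y) x 16 mm high, about 60 g, lying on its underside. Origin: centre of the underside; y along its length, z up. Body 228 mm long, at each end a round bead (5 mm radius, centred 118 mm from the middle, 6 mm above the underside). It fits either way round. Pushing it through the latches takes about 6 to 15 N in all.
- bar_seat (a point): The bar's origin when snapped home: over the module's middle, 35.5 mm up (top of bar 51.5 mm, just clear of the cells), bar along the module's y. Laid on the latches before pressing, its underside is about 46 mm up.
- left_latch (a point): Left bar post, module y = +118 mm, 35.5 mm up (the right one mirrors it at y = -118): a shelf 35.5 mm high at y = 107 to 115, between two cheeks 20 mm apart in x, flared at the top, 62 mm high; outermost the white sprung latch, a bead of 3 mm radius 47 mm up, that gives outward and snaps over the bar's end bead.
- press_block: the press block: a round white foot, 52 mm diameter and 18 mm high, with a square blue handle 22 x 22 mm rising to 70 mm, 150 g, standing upright. Origin: centre of the underside; x and y square to the handle's faces; z up
- pad: the press block's place: a thin blue pad 100 x 100 mm flat on the bench (under 1 mm); origin at its centre
- screwdriver: a yellow-handled screwdriver, 170 mm; not part of the job
- tweezers: dark steel tweezers, 120 mm; not part of the job
- flux_jar: a small amber jar with a black lid, 42 mm across; not part of the job
- solder_reel: a reel of solder wire, 54 mm across, 34 mm high; not part of the job
- board_clamp: a circuit board in a red and grey clamp, 75 x 100 mm; not part of the job
- parts_box: a clear divided box of small parts, 85 x 130 mm; not part of the job
There are look-alikes about, which are no part of the job. Leave any brown or yellow look-alike of the cell_c alone.

How it is judged:
By the outcome, as a careful person would: the job done as asked, in the order asked, and still so for the second after the job is handed in, with the robot touching nothing.
Of cell_a, cell_b, cell_c only 2 to 3 are there at a start; the rules pass over those that are not, and their reading is None.
Of spent_a, spent_b only 1 to 2 are there at a start; the rules pass over those that are not, and their reading is None.
At some moment in a run one of bar, press_block may be knocked a few centimetres aside while the robot is not near it.
It also fails if it takes over 208 s, if anything falls off the work surface, if the arm or the gripper's body presses on something with over 40 N, if the wrist force passes 120 N, or if a joint passes its speed limit or range.

## Working session

There is one attempt and no reset: what is moved stays moved. The work goes in short steps, Python scripts to look and compute and a tool call to move; the robot and the scene stay as the last step left them, time stands still between calls to the robot, and variables do not carry over. Pictures are saved under pics/ and viewed, about 12 in all and at most 16, crops included, and the job is handed in when it is done.

Besides the shell and the picture viewer there is one more tool, called after "Call:" as name(argument=value, ...) on one line, values as JSON. jog_arm: Moves the arm, as the interface text tells. Its arguments: {"type":"object","properties":{"rows":{"type":"array"},"grip_force":{"type":"number"}},"required":["rows"]}

```bash
mkdir -p pics
cat > h.py <<'E'
import numpy as np, cv2
from scipy.spatial.transform import Rotation as R
from cell import status, cams, env, outline_of, landmark_of
def cam(n):
    p=cams.camera_params(n); f=200/np.tan(np.radians(p['vfov']/2))
    a=np.array(p['attitude']); M=a if a.shape==(3,3) else R.from_euler('xyz',a,degrees=True).as_matrix()
    return f,p['cx'],p['cy'],p['k1'],np.array(p['eye']),M
def ray(n,row,col,c=None):
    f,cx,cy,k,e,M=c or cam(n)
    u=(np.asarray(col,float)-cx)/f; v=(np.asarray(row,float)-cy)/f
    x,y=u.copy(),v.copy()
    for _ in range(20):
        s=1+k*(x*x+y*y); x,y=u/s,v/s
    return e,np.stack([x,-y,-np.ones_like(x)],-1)@M.T
def atz(n,row,col,z,c=None):
    e,d=ray(n,row,col,c); t=(z-e[2])/d[...,2]; return e+t[...,None]*d
def atdepth(n,row,col,dep,c=None):
    e,d=ray(n,row,col,c); return e+np.asarray(dep)[...,None]*d
def proj(n,P,c=None):
    f,cx,cy,k,e,M=c or cam(n)
    q=(np.asarray(P)-e)@M; x=q[...,0]/-q[...,2]; y=-q[...,1]/-q[...,2]
    s=1+k*(x*x+y*y); return np.stack([cy+f*y*s,cx+f*x*s],-1)
def snap(n,name=None):
    im,d=cams.read_camera(n)
    if name: cv2.imwrite('pics/'+name+'.png',im[...,::-1])
    return im,d
E
python3 - <<'E'
from h import *
for n in('scene','side','wrist'):
    print(n,cams.camera_params(n)); im,d=snap(n,n+'0'); np.save(n+'_d.npy',d)
print(status.get_obs())
for n in('scene','side'):
    for t in('module','bay0','bay1','bay2','cell_a','cell_a_button_end','spent_a','tray','bar','left_latch','press_block','pad'):
        for r in landmark_of(n,t)[:6]:
            p=r['position']; print(n,t,round(r['conf'],2),np.round(p,1))
E
python3 -c "
import cv2;a=cv2.imread('pics/scene0.png');b=cv2.imread('pics/side0.png')
print(a.shape)"
```

```text
scene {'vfov': 46.46133404156104, 'cx': 327.807014999362, 'cy': 193.36217041535684, 'k1': -0.025721371430073574, 'eye': array([1.07269958, 0.40470691, 1.11267776]), 'attitude': array([ 32.99824461,  -0.39284831, 133.70291158])}
side {'vfov': 52.38675841854605, 'cx': 319.89506451895824, 'cy': 196.1833697741789, 'k1': -0.004448811411828144, 'eye': array([ 0.41648694, -0.78774212,  0.61135602]), 'attitude': array([ 53.53077611,  -0.5499525 , -13.10539673])}
wrist {'vfov': 64.43831920280195, 'cx': 315.93349613040533, 'cy': 206.45610289862498, 'k1': 0.012680970885326605, 'eye': array([ 0.31844122, -0.57124969,  0.38467914]), 'attitude': array([-15.49427664,   0.13353296, -67.28674265])}
{'time_s': 0.15, 'qpos': array([68.07241445, 18.42916306, -4.01338543, 83.1574728 ,  1.29588945,
       78.54103351, -3.25816625]), 'joint_velocities': array([-0.05202253, -0.20431534, -0.01340766, -0.0931394 , -0.08109816,
       -0.0195613 ,  0.02156452]), 'effort': array([ 2.94859058e-05, -4.91794395e+01, -4.04812675e-01, -3.12875819e+01,
       -6.42087520e-02,  4.04786097e-02,  1.02967063e-04]), 'tool
[... 1482 characters left out ...]
76 [156.9 300.5]
side bay2 0.7 [180.5 304.1]
side cell_a 0.84 [279.2 410.6]
side cell_a 0.8 [250.5 268. ]
side cell_a 0.72 [305.6 295.6]
side cell_a 0.66 [337.6 399.3]
side cell_a 0.65 [280.7 350.6]
side cell_a 0.24 [180.3 302.6]
side cell_a_button_end 0.82 [239.6 278.4]
side cell_a_button_end 0.74 [305.  296.1]
side cell_a_button_end 0.68 [142.6 296.2]
side cell_a_button_end 0.33 [282.  348.4]
side cell_a_button_end 0.19 [162.8 300.4]
side spent_a 0.71 [180.2 300.1]
side spent_a 0.49 [241.9 278.2]
side tray 0.66 [233.5 344.4]
side bar 0.7 [141.3 258.6]
side bar 0.39 [164.  300.5]
side left_latch 0.95 [142.4 294.9]
side press_block 0.71 [206.  249.8]
side pad 0.67 [201.8 252.7]
(400, 640, 3)
```

View pics/scene0.png

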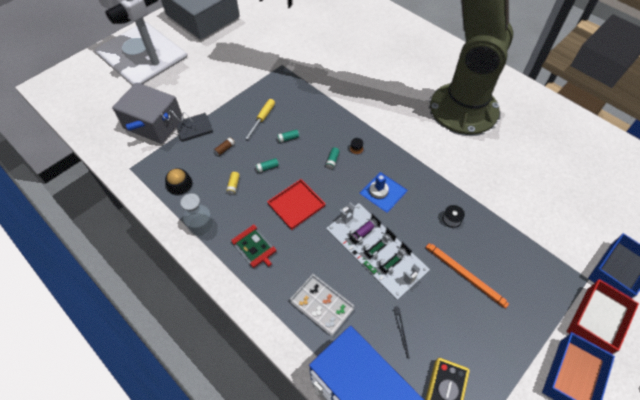

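View pics/side0.png

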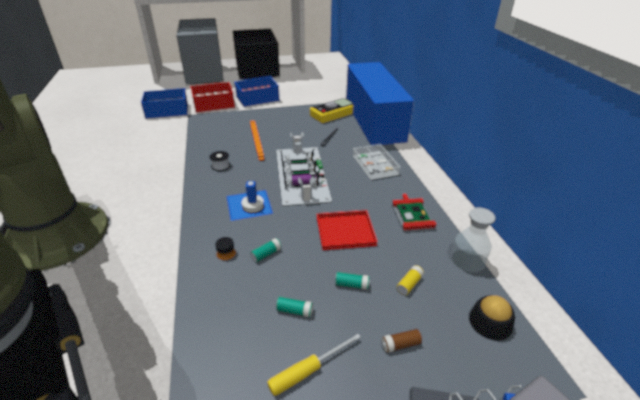

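Run:
```python
from h import *
from scipy import ndimage as N
for n in('scene','side'):
    im=cv2.imread(f'pics/{n}0.png'); h=cv2.cvtColor(im,cv2.COLOR_BGR2HSV).astype(int); d=np.load(n+'_d.npy')
    H,S,V=h[...,0],h[...,1],h[...,2]
    for t,lo,hi,s,v,mn in(('green',70,95,110,50,12),('purple',130,160,70,40,12),('orange',5,16,150,120,60),('red',-1,4,170,80,150),('blue',106,122,150,60,60),('yellow',20,30,140,100,50)):
        m=(H>lo)&(H<hi)&(S>s)&(V>v)
        L,k=N.label(m)
        for i in range(1,k+1):
            r,c=np.where(L==i)
            if len(r)<mn: continue
            P=atdepth(n,r,c,d[r,c]); P=P[(d[r,c]>0)&(np.abs(P[:,2])<.12)&(P[:,0]<1)&(P[:,0]>.2)&(np.abs(P[:,1])<.7)]
            if len(P)<8: continue
            mu=np.median(P,0);q=(P-P.mean(0))[:,:2]; w,V_=np.linalg.eigh(q.T@q/len(q)); 
            print(n,t,len(r),'rc',r.mean().round(1),c.mean().round(1),'xyz',P.mean(0).round(4),'mid',((P.max(0)+P.min(0))/2).round(3),'ang',np.degrees(np.arctan2(V_[1,1],V_[0,1])).round(1),'len',(np.sqrt(12*w)).round(3))
    print(n,'bays',[atdepth(n,a,b,d[int(a),int(b)]).round(3) for a,b in(((259.7,394.8),(231.1,362.4),(243.9,378.2)) if n=='scene' else ((166.7,298),(156.9,300.5),(180.5,304.1)))])
a=cv2.imread('pics/scene0.png')[190:310,310:450]; b=cv2.imread('pics/side0.png')[120:220,230:350]
cv2.imwrite('pics/crop1.png',np.hstack([cv2.resize(a,(420,360),interpolation=2),cv2.resize(b,(380,360),interpolation=2)]))
```

```text
scene green 122 rc 134.8 290.5 xyz [ 0.4805 -0.308   0.0214] mid [ 0.473 -0.31   0.016] ang 157.1 len [0.021 0.046]
scene green 98 rc 153.8 333.6 xyz [ 0.4436 -0.1624  0.0235] mid [ 0.437 -0.164  0.017] ang -154.0 len [0.022 0.047]
scene green 131 rc 164.0 269.4 xyz [ 0.5995 -0.2721  0.0217] mid [ 0.6   -0.275  0.019] ang 157.8 len [0.02  0.046]
scene green 310 rc 245.6 253.0 xyz [ 0.8059 -0.1107  0.0152] mid [ 0.804 -0.113  0.016] ang 95.4 len [0.057 0.07 ]
scene green 63 rc 247.0 376.4 xyz [0.5819 0.1231 0.0083] mid [0.583 0.124 0.009] ang 172.1 len [0.012 0.04 ]
scene green 65 rc 261.8 391.6 xyz [0.587  0.1793 0.0082] mid [0.588 0.179 0.007] ang 172.4 len [0.012 0.039]
scene purple 147 rc 228.8 364.9 xyz [0.5729 0.0726 0.0319] mid [0.574 0.071 0.03 ] ang 174.2 len [0.02 0.05]
scene orange 574 rc 274.9 467.8 xyz [0.4847 0.3424 0.0161] mid [0.484 0.338 0.014] ang 90.6 len [0.016 0.238]
scene red 1428 rc 203.8 295.8 xyz [ 0.6341 -0.1275  0.0049] mid [ 0.636 -0.126  0.009] ang -177.5 len [0.111 0.119]
scene red 161 rc 257.4 263.3 xyz [ 0.8107 -0.0648  0.0182] mid [ 0.81  -0.059  0.015
[... 2549 characters left out ...]
0.035] ang 91.7 len [0.069 0.154]
side blue 394 rc 201.9 250.4 xyz [0.4356 0.0057 0.0184] mid [0.431 0.022 0.035] ang 132.4 len [0.093 0.104]
side yellow 403 rc 113.3 330.7 xyz [0.7441 0.4334 0.024 ] mid [0.752 0.435 0.021] ang -170.7 len [0.047 0.147]
side yellow 252 rc 279.4 410.1 xyz [ 0.7104 -0.3116  0.0232] mid [ 0.71 -0.31  0.02] ang -142.7 len [0.023 0.048]
side yellow 353 rc 306.5 496.0 xyz [ 0.8129 -0.4255  0.0545] mid [ 0.816 -0.423  0.053] ang 127.3 len [0.028 0.036]
side yellow 899 rc 374.6 293.2 xyz [ 0.4591 -0.451   0.0222] mid [ 0.462 -0.448  0.015] ang -159.5 len [0.021 0.083]
side bays [array([0.58 , 0.157, 0.005]), array([0.597, 0.207, 0.005]), array([0.578, 0.057, 0.025])]
```

View pics/crop1.png

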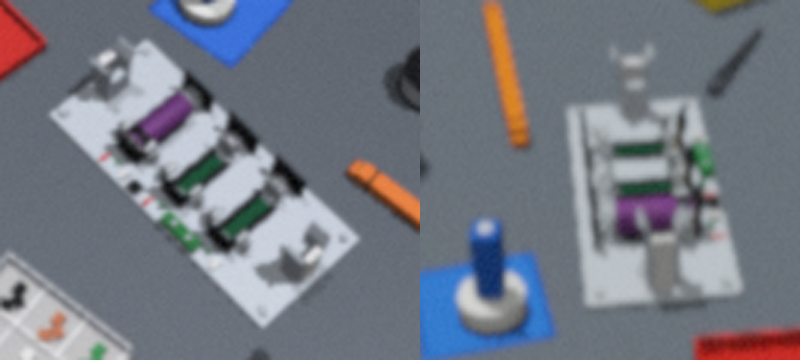

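```bash
cat >> h.py <<'E'
def Rt(yaw,tilt=0):  # tool down, jaws along yaw; tilt raises the +axis (yaw+90) end
    a=R.from_euler('z',yaw,degrees=True)
    return a*R.from_euler('x',180,degrees=True)*R.from_rotvec([-tilt,0,0],degrees=True)
def plan(way,start=None):
    """way: list of (grasp xyz m, yaw, tilt, closure, speed mm/row). Prints rows."""
    o=status.get_obs(); 
    r0=R.from_euler('xyz',o['tool_rot'],degrees=True); p0=np.array(o['tool_pos'])
    g0=p0+r0.apply([0,0,.164])
    if start: g0,r0=np.array(start[0]),Rt(*start[1:3])
    for g,y,t,c,v in way:
        r1=Rt(y,t); g=np.array(g); rv=(r0.inv()*r1).as_rotvec(degrees=True)
        n=max(1,int(np.ceil(max(np.linalg.norm(g-g0)*1000/v,np.linalg.norm(rv)/6))))
        print('--',n,'rows to',g.round(4),y,t); last=None;cnt=0
        for i in range(n):
            ra=r0*R.from_rotvec(rv*i/n,degrees=True); rb=r0*R.from_rotvec(rv*(i+1)/n,degrees=True)
            ga=g0+(g-g0)*i/n; gb=g0+(g-g0)*(i+1)/n
            s=ra.inv().apply((gb-rb.apply([0,0,.164]))-(ga-ra.apply([0,0,.164])))
            row=[c]+[round(float(k),4) for k in s]+[round(float(k),2) for k in rv/n]
            if row!=last:
                if last: print(last,'x',cnt)
                last=row;cnt=1
            else: cnt+=1
        print(last,'x',cnt)
        g0,r0=g,r1
def st():
    o=status.get_obs(); r=R.from_euler('xyz',o['tool_rot'],degrees=True)
    print('t',round(o['time_s'],2),'g',(np.array(o['tool_pos'])+r.apply([0,0,.164])).round(4),'rot',np.round(o['tool_rot'],2),'F',np.round(o['force'],1),'w',round(o['grip_width'],4),'q',np.round(o['qpos']))
E
python3 - <<'E'
from h import *
st(); plan([((.46,-.27,.24),-97,0,0,40),((.57,.09,.24),-97,0,0,40)])
E
```

```text
t 1.35 g [ 0.2512 -0.5995  0.2408] rot [ 1.800e+02 -1.000e-02 -6.727e+01] F [-0.8  0.2  0.1] w 0.0871 q [68. 18. -4. 83.  1. 79. -3.]
-- 10 rows to [ 0.46 -0.27  0.24] -97 0
[0, -0.0223, -0.032, 0.0001, 0.0, -0.0, 2.97] x 1
[0, -0.024, -0.0308, 0.0001, 0.0, -0.0, 2.97] x 1
[0, -0.0255, -0.0295, 0.0001, 0.0, -0.0, 2.97] x 1
[0, -0.027, -0.0281, 0.0001, 0.0, -0.0, 2.97] x 1
[0, -0.0284, -0.0267, 0.0001, 0.0, -0.0, 2.97] x 1
[0, -0.0298, -0.0252, 0.0001, 0.0, -0.0, 2.97] x 1
[0, -0.031, -0.0236, 0.0001, 0.0, -0.0, 2.97] x 1
[0, -0.0322, -0.022, 0.0001, 0.0, -0.0, 2.97] x 1
[0, -0.0333, -0.0203, 0.0001, 0.0, -0.0, 2.97] x 1
[0, -0.0343, -0.0185, 0.0001, 0.0, -0.0, 2.97] x 1
-- 10 rows to [0.57 0.09 0.24] -97 0
[0, -0.0371, -0.0065, -0.0, 0.0, 0.0, 0.0] x 10
```

Call:
jog_arm(rows=[[0,-0.0223,-0.032,0,0,0,3],[0,-0.024,-0.0308,0,0,0,3],[0,-0.0255,-0.0295,0,0,0,3],[0,-0.027,-0.0281,0,0,0,3],[0,-0.0284,-0.0267,0,0,0,3],[0,-0.0298,-0.0252,0,0,0,3],[0,-0.031,-0.0236,0,0,0,3],[0,-0.0322,-0.022,0,0,0,3],[0,-0.0333,-0.0203,0,0,0,3],[0,-0.0343,-0.0185,0,0,0,3],[0,0,0,0,0,0,0],[0,0,0,0,0,0,0]])

```text
time_s: 2.35
tool_pos: [0.4622, -0.2678, 0.4051]
tool_rot: [-180.0, -0.0, -96.9]
force: [0.4, -1.0, 0.5]
grip_width: 0.0871
```

```bash
cat > cells.py <<'E'
from h import *
from scipy import ndimage as N
def blobs(n,im,d,lo,hi,s,v,mn,zt=None):
    h=cv2.cvtColor(np.ascontiguousarray(im[...,::-1]),cv2.COLOR_BGR2HSV).astype(int); c=cam(n)
    m=(h[...,0]>lo)&(h[...,0]<hi)&(h[...,1]>s)&(h[...,2]>v)
    L,k=N.label(m)
    for i in range(1,k+1):
        r,q=np.where(L==i)
        if len(r)<mn: continue
        (x,y),(w,hh),a=cv2.minAreaRect(np.stack([q,r],1).astype(np.float32))
        B=cv2.boxPoints(((x,y),(w,hh),a)); 
        P=atdepth(n,r,q,d[r,q],c); z=np.percentile(P[d[r,q]>0][:,2],90) if zt is None else zt
        Q=atz(n,B[:,1],B[:,0],z,c); C=atz(n,np.array(y),np.array(x),z,c)
        e1,e2=Q[1]-Q[0],Q[2]-Q[1]; l1,l2=np.linalg.norm(e1),np.linalg.norm(e2); e=e1 if l1>l2 else e2
        print(n,'px',len(r),'rc',round(y,1),round(x,1),'z90',z.round(4) if zt is None else z,'ctr',C.round(4),'ang',np.degrees(np.arctan2(e[1],e[0])).round(1)%180,'dims',round(max(l1,l2),4),round(min(l1,l2),4))
E
python3 - <<'E'
from cells import *
st(); im,d=snap('wrist','w1'); blobs('wrist',im,d,70,95,110,50,150,.013)
E
```

```text
t 2.35 g [ 0.4623 -0.2679  0.2411] rot [-179.96   -0.    -96.9 ] F [ 0.4 -1.   0.5] w 0.0871 q [ 44.   5. -17.  99.   2.  76. -71.]
wrist px 1170 rc 55.4 311.8 z90 0.013 ctr [ 0.5984 -0.2831  0.013 ] ang 155.8 dims 0.0519 0.0239
wrist px 875 rc 164.4 354.7 z90 0.013 ctr [ 0.476  -0.3182  0.013 ] ang 155.6 dims 0.0511 0.0247
wrist px 845 rc 205.9 232.9 z90 0.013 ctr [ 0.444  -0.1664  0.013 ] ang 27.400000000000006 dims 0.0503 0.0257
```

View pics/w1.png

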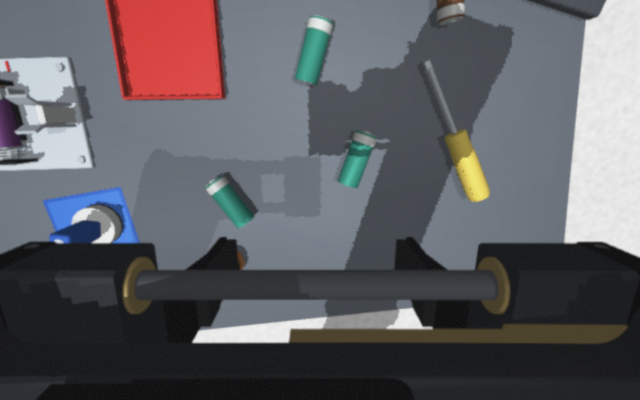

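Call:
jog_arm(rows=[[0,-0.039,0.001,0,0,0,0],[0,-0.039,0.001,0,0,0,0],[0,-0.039,0.001,0,0,0,0],[0,-0.039,0.001,0,0,0,0],[0,-0.039,0.001,0,0,0,0],[0,-0.039,0.001,0,0,0,0],[0,-0.039,0.001,0,0,0,0],[0,-0.039,0.001,0,0,0,0],[0,-0.039,0.001,0,0,0,0],[0,-0.039,0.001,0,0,0,0],[0,0,0,0,0,0,0],[0,0,0,0,0,0,0]])

```text
time_s: 3.4
tool_pos: [0.5002, 0.1183, 0.4048]
tool_rot: [-180.0, 0.0, -97.1]
force: [-0.2, -0.8, 0.0]
grip_width: 0.0867
```

Run:
```python
from cells import *
st(); im,d=snap('wrist','w2'); np.save('w2d.npy',d); c=cam('wrist'); np.save('w2c.npy',np.array(c,dtype=object),allow_pickle=True)
blobs('wrist',im,d,130,160,70,40,200)
blobs('wrist',im,d,70,100,60,30,150)
for t in('module','bay0','left_latch','spent_a'):
    for r in landmark_of('wrist',t)[:4]:
        p=np.array(r['position']); dd=d[int(p[0]),int(p[1])]; print(t,round(r['conf'],2),p.round(1),atdepth('wrist',p[0],p[1],dd,c).round(4))
```

```text
t 3.4 g [0.5002 0.1183 0.2408] rot [-1.800e+02  1.000e-02 -9.711e+01] F [-0.2 -0.8  0. ] w 0.0867 q [  21.    4.  -39.  101.    3.   76. -115.]
wrist px 1064 rc 113.5 353.5 z90 0.035 ctr [0.5726 0.0665 0.035 ] ang 175.0 dims 0.0497 0.0218
wrist px 513 rc 111.0 302.8 z90 0.01 ctr [0.5826 0.1203 0.01  ] ang 175.2 dims 0.0439 0.0139
wrist px 511 rc 113.0 253.6 z90 0.0101 ctr [0.5876 0.1759 0.0101] ang 175.1 dims 0.0444 0.0138
wrist px 1010 rc 201.1 557.8 z90 0.0269 ctr [ 0.4447 -0.1596  0.0269] ang 27.30000000000001 dims 0.0542 0.0275
module 0.84 [109.4 305.9] [0.584  0.1166 0.0071]
bay0 0.76 [113.5 252.9] [0.5871 0.177  0.0088]
bay0 0.74 [110.5 351.6] [0.5759 0.0682 0.0348]
bay0 0.57 [106.8 303.1] [0.5871 0.1194 0.0076]
left_latch 0.72 [116.1 188.8] [0.5928 0.245  0.0214]
spent_a 0.73 [107.7 354.9] [0.5782 0.0644 0.0347]
```

View pics/w2.png

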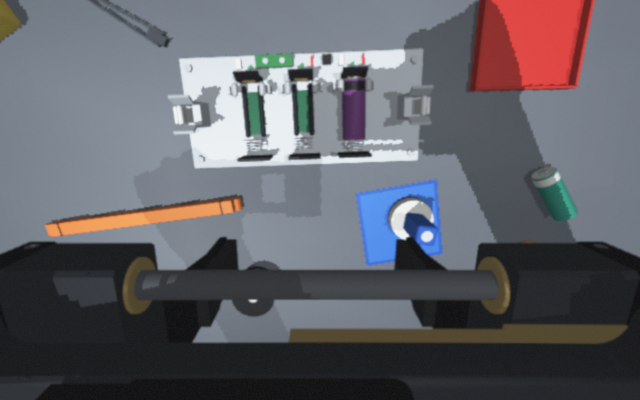

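Run:
```python
from h import *
im=cv2.imread('pics/w2.png'); d=np.load('w2d.npy'); c=tuple(np.load('w2c.npy',allow_pickle=True))
h=cv2.cvtColor(im,cv2.COLOR_BGR2HSV).astype(int)
m=((h[...,1]<45)&(h[...,2]>140)).astype(np.uint8); m[190:]=0;m[:,:185]*=1
k,L,S,_=cv2.connectedComponentsWithStats(m); i=1+S[1:,4].argmax(); m=(L==i)
# edge fit: for each side, gather extreme pixels on world grid
r,q=np.where(m); P=atz('wrist',r,q,.006,c)[:,:2]
th=np.radians(-5); 
for it in range(4):
    ux=np.array([np.cos(th),np.sin(th)]);uy=np.array([-ux[1],ux[0]]); A=P@ux;B=P@uy
    bi=np.round(B/.003).astype(int); ai=np.round(A/.003).astype(int)
    def ext(key,val,f,lo,hi):
        ks=[k for k in np.unique(key) if lo<k*.003<hi]; return np.array([[k*.003,f(val[key==k])] for k in ks])
    B0=np.median(B);A0=np.median(A)
    fs={}
    for nm,key,val,f,c0,w in(('x-',bi,A,np.min,B0,.12),('x+',bi,A,np.max,B0,.12),('y-',ai,B,np.min,A0,.05),('y+',ai,B,np.max,A0,.05)):
        e=ext(key,val,f,c0-w,c0+w); med=np.median(e[:,1]); 
        for _ in range(6):
            pf=np.polyfit(e[:,0],e[:,1],1); res=e[:,1]-np.polyval(pf,e[:,0]); kk=np.abs(res-np.median(res))<max(.0015,1.2*np.std(res)); e=e[kk]
        fs[nm]=(np.polyval(pf,c0),np.degrees(np.arctan(pf[0])),len(e))
    th+=np.radians(-(fs['x-'][1]+fs['x+'][1])/2)*.8
    ca=(fs['x-'][0]+fs['x+'][0])/2; cb=(fs['y-'][0]+fs['y+'][0])/2
print(np.degrees(th),{k:np.round(v,4) for k,v in fs.items()},'size',fs['x+'][0]-fs['x-'][0],fs['y+'][0]-fs['y-'][0],'ctr',(ca*ux+cb*uy).round(4))
# post tops & tray, all wih depth
for (r0,r1,c0,c1) in((90,140,165,210),(80,130,400,440)):
    rr,cc=np.mgrid[r0:r1,c0:c1]; W=atdepth('wrist',rr,cc,d[r0:r1,c0:c1],c); s=W[...,2]>.055; print('post',W[s].mean(0).round(4),s.sum(),W[s].min(0).round(4),W[s].max(0).round(4))
im2=im.copy()
def draw(P,col):
    for a in proj('wrist',np.array(P),c): cv2.circle(im2,(int(round(a[1])),int(round(a[0]))),2,col,-1)
ctr=ca*ux+cb*uy
M=lambda x,y,z:[*(ctr+x*ux+y*uy),z]
draw([M(x,y,.006) for x in(-.061,.061) for y in(-.134,.134)],(0,0,255))
draw([M(0,y,.0342) for y in(-.056,0,.056)],(0,255,255)); draw([M(-.0325,-.056,.0212),M(.0325,-.056,.0212),M(0,-.118,.062),M(0,.118,.062)],(255,0,255))
cv2.imwrite('pics/w2m.png',cv2.resize(im2[30:190,150:450],(780,416),interpolation=2))
```

```text
-1.5032580895736152 {'x-': array([ 0.5239,  3.4178, 34.    ]), 'x+': array([ 0.6854, -3.3228, 28.    ]), 'y-': array([ 7.0000e-04, -4.1499e+00,  1.0000e+01]), 'y+': array([  0.4721, -16.1003,  19.    ])} size 0.16157242520757342 0.47144682827106515 ctr [0.6105 0.2209]
post [0.5933 0.2315 0.072 ] 367 [0.5729 0.1068 0.0551] [0.6122 0.2484 0.3855]
post [0.5725 0.0069 0.0697] 359 [ 0.553  -0.0078  0.055 ] [0.5905 0.1068 0.3855]
```

View pics/w2m.png

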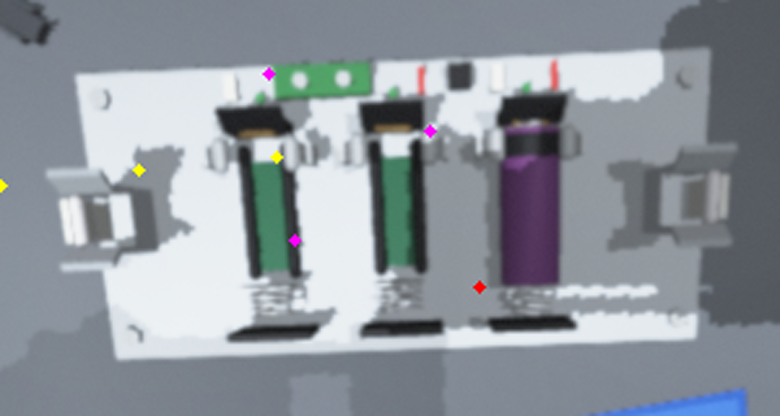

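Run:
```python
from h import *
from scipy.optimize import least_squares
c=tuple(np.load('w2c.npy',allow_pickle=True)); im=cv2.imread('pics/w2.png')
g=cv2.cvtColor(im,cv2.COLOR_BGR2GRAY)
pc=np.array([[76,74],[710,48],[697,339],[117,358]],float)
px=np.stack([30+(pc[:,1]+.5)/2.6-.5,150+(pc[:,0]+.5)/2.6-.5],1)
mod=np.array([[.061,.134],[.061,-.134],[-.061,-.134],[-.061,.134]])
W=lambda p,m,z:np.stack([p[0]+m[:,0]*np.cos(p[2])-m[:,1]*np.sin(p[2]),p[1]+m[:,0]*np.sin(p[2])+m[:,1]*np.cos(p[2]),np.full(len(m),z)],1)
s=least_squares(lambda p:(proj('wrist',W(p,mod,.006),c)-px).ravel(),[.583,.12,-.09])
print(s.x[:2].round(4),np.degrees(s.x[2]).round(2),s.fun.round(1))
p=s.x; np.save('mod.npy',p)
print('bays',W(p,np.array([[0,-.056],[0,0],[0,.056]]),.0212).round(4))
im2=im.copy()
def draw(m,z,col):
    for a in proj('wrist',W(p,np.array(m),z),c): cv2.circle(im2,(int(round(a[1])),int(round(a[0]))),1,col,-1)
draw(mod,.006,(0,0,255)); draw([[0,-.056]],.0342,(0,255,255)); draw([[-.0325,-.056],[.0305,-.056],[.0325,-.043]],.0212,(0,255,0))
draw([[x,y] for x in(-.01,.01) for y in(.107,-.107)],.062,(255,0,255))
cv2.imwrite('pics/w2m2.png',cv2.resize(im2[30:190,150:450],(780,416),interpolation=2))
```

```text
[0.5822 0.1199] -5.24 [-0.7 -0.8 -0.4  1.2  0.4  0.3  1.3 -0.7]
bays [[0.5771 0.0642 0.0212]
 [0.5822 0.1199 0.0212]
 [0.5873 0.1757 0.0212]]
```

View pics/w2m2.png

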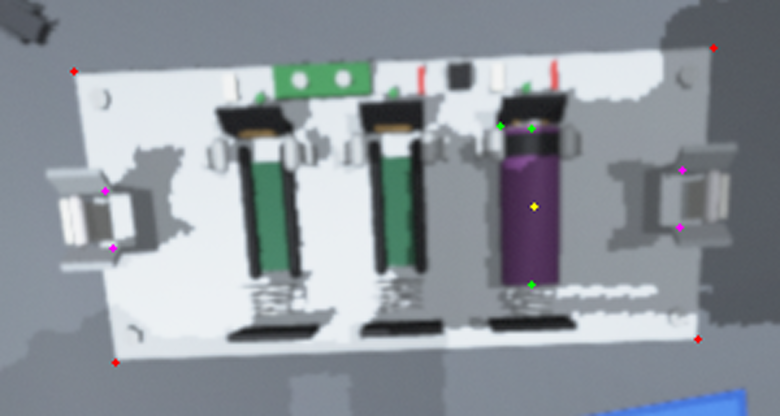

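Run:
```python
from cells import *
a=(.577,.0650)
plan([((*a,.10),-95.2,0,.5,38),((*a,.0315),-95.2,0,.5,25)])
print('lift'); plan([((*a,.08),-95.2,0,.75,12),((*a,.12),-95.2,0,.75,30),((.636,-.11,.12),-95.2,0,.75,38),((.636,-.11,.030),-95.2,0,.75,30)],start=((*a,.0315),-95.2,0))
```

```text
-- 5 rows to [0.577 0.065 0.1  ] -95.2 0
[0.5, 0.0079, -0.0165, 0.0281, 0.0, -0.01, -0.46] x 1
[0.5, 0.0081, -0.0164, 0.0281, 0.0, -0.01, -0.46] x 1
[0.5, 0.0082, -0.0164, 0.0281, 0.0, -0.01, -0.46] x 1
[0.5, 0.0083, -0.0163, 0.0281, 0.0, -0.01, -0.46] x 1
[0.5, 0.0085, -0.0162, 0.0281, 0.0, -0.01, -0.46] x 1
-- 3 rows to [0.577  0.065  0.0315] -95.2 0
[0.5, 0.0, -0.0, 0.0228, 0.0, 0.0, 0.0] x 3
lift
-- 5 rows to [0.577 0.065 0.08 ] -95.2 0
[0.75, 0.0, 0.0, -0.0097, 0.0, 0.0, 0.0] x 5
-- 2 rows to [0.577 0.065 0.12 ] -95.2 0
[0.75, 0.0, 0.0, -0.02, 0.0, 0.0, 0.0] x 2
-- 5 rows to [ 0.636 -0.11   0.12 ] -95.2 0
[0.75, 0.0338, -0.0149, -0.0, 0.0, 0.0, 0.0] x 5
-- 3 rows to [ 0.636 -0.11   0.03 ] -95.2 0
[0.75, 0.0, -0.0, 0.03, 0.0, 0.0, 0.0] x 3
```

Call:
jog_arm(rows=[[0.5,0.0079,-0.0165,0.0281,0,0,-0.46],[0.5,0.0081,-0.0164,0.0281,0,0,-0.46],[0.5,0.0082,-0.0164,0.0281,0,0,-0.46],[0.5,0.0083,-0.0163,0.0281,0,0,-0.46],[0.5,0.0085,-0.0162,0.0281,0,0,-0.46],[0.5,0,0,0,0,0,0],[0.5,0,0,0.0228,0,0,0],[0.5,0,0,0.0228,0,0,0],[0.5,0,0,0.0228,0,0,0],[0.5,0,0,0,0,0,0],[0.5,0,0,0,0,0,0]], grip_force=35)

```text
time_s: 4.57
tool_pos: [0.5764, 0.067, 0.1957]
tool_rot: [179.9, -0.0, -95.0]
force: [0.9, 0.4, 0.8]
grip_width: 0.0437
```

Call:
jog_arm(rows=[[1,0,0,0,0,0,0],[1,0,0,0,0,0,0],[1,0,0,0,0,0,0],[1,0,0,0,0,0,0],[1,0,0,0,0,0,0],[1,0,0,0,0,0,0]])

```text
time_s: 5.07
tool_pos: [0.5775, 0.0674, 0.1973]
tool_rot: [-179.9, -0.0, -95.0]
force: [-1.5, -1.4, 7.3]
grip_width: 0.0252
```

```bash
python3 -c "
from h import *
st()"
```

```text
t 5.07 g [0.5778 0.0673 0.0333] rot [-1.7988e+02 -5.0000e-02 -9.4980e+01] F [-1.5 -1.4  7.3] w 0.0252 q [  19.   25.  -34.  104.   16.   56. -117.]
```

Call:
jog_arm(rows=[[1,0,0,-0.0097,0,0,0],[1,0,0,-0.0097,0,0,0],[1,0,0,-0.0097,0,0,0],[1,0,0,-0.0097,0,0,0],[1,0,0,-0.0097,0,0,0],[1,0,0,-0.02,0,0,0],[1,0,0,-0.02,0,0,0],[1,0,0,0,0,0,0]])

```text
time_s: 5.73
tool_pos: [0.5781, 0.0686, 0.2892]
tool_rot: [-179.6, 0.1, -94.9]
force: [0.7, 0.6, -0.5]
grip_width: 0.0248
```

```bash
python3 -c "
from cells import *
st(); im,d=snap('wrist','w3'); blobs('wrist',im,d,130,160,70,40,200)
im2,d2=snap('side','s3'); blobs('side',im2,d2,130,160,70,40,30)
cv2.imwrite('pics/c3.png',np.hstack([im[:,:,::-1][150:400,150:500],cv2.resize(im2[80:230,200:380,::-1],(360,250))]))
"
```

```text
t 5.73 g [0.5793 0.0686 0.1252] rot [-1.7961e+02  5.0000e-02 -9.4950e+01] F [ 0.7  0.6 -0.5] w 0.0248 q [  21.   18.  -36.  100.   12.   65. -113.]
wrist px 232 rc 213.5 316.5 z90 0.1251 ctr [0.6081 0.0654 0.1251] ang 85.0 dims 0.0221 0.0044
wrist px 1694 rc 250.0 316.0 z90 0.1249 ctr [0.5896 0.0673 0.1249] ang 85.0 dims 0.023 0.0199
wrist px 1036 rc 313.0 315.5 z90 0.1249 ctr [0.5548 0.0706 0.1249] ang 85.0 dims 0.0219 0.0152
side px 75 rc 147.5 295.0 z90 0.1256 ctr [0.5563 0.0553 0.1256] ang 79.3 dims 0.0433 0.0195
```

View pics/c3.png

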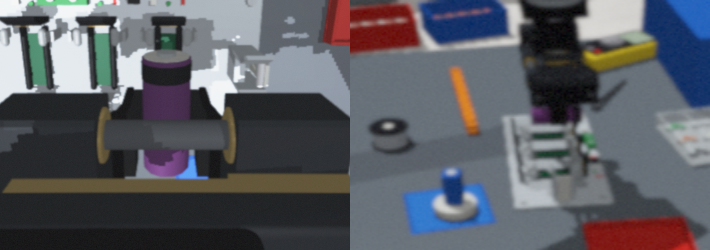

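Call:
jog_arm(rows=[[1,0.038,-0.0147,0,0,0,0],[1,0.038,-0.0147,0,0,0,0],[1,0.038,-0.0147,0,0,0,0],[1,0.038,-0.0147,0,0,0,0],[1,0.038,-0.0147,0,0,0,0],[1,0,0,0.02,0,0,0],[1,0,0,0.03,0,0,0],[1,0,0,0.025,0,0,0],[1,0,0,0.01,0,0,0],[1,0,0,0.006,0,0,0],[1,0,0,0.002,0,0,0],[1,0,0,0,0,0,0]])

```text
time_s: 6.83
tool_pos: [0.6334, -0.1275, 0.1923]
tool_rot: [179.9, -0.0, -94.9]
force: [0.9, 0.1, -0.7]
grip_width: 0.0249
```

```bash
python3 -c "
from cells import *
st()
"
```

```text
t 6.83 g [ 0.6332 -0.1276  0.0283] rot [ 1.7993e+02 -3.0000e-02 -9.4930e+01] F [ 0.9  0.1 -0.7] w 0.0249 q [ 31.  31. -28.  95.  17.  58. -98.]
```

```bash
python3 -c "
from cells import *
plan([((.6043,-.2858,.13),-114.3,0,.4,38)],start=((.6332,-.1276,.13),-94.93,0))
"
```

```text
-- 5 rows to [ 0.6043 -0.2858  0.13  ] -114.3 0
[0.4, 0.032, 0.003, 0.0, 0.0, -0.0, 3.87] x 1
[0.4, 0.0322, 0.0009, 0.0, 0.0, -0.0, 3.87] x 1
[0.4, 0.0321, -0.0013, -0.0, 0.0, -0.0, 3.87] x 1
[0.4, 0.032, -0.0035, -0.0, 0.0, -0.0, 3.87] x 1
[0.4, 0.0317, -0.0056, -0.0, 0.0, -0.0, 3.87] x 1
```

Call:
jog_arm(rows=[[0.45,0,0,0,0,0,0],[0.45,0,0,0,0,0,0],[0.45,0,0,0,0,0,0],[0.45,0,0,-0.01,0,0,0],[0.45,0,0,-0.03,0,0,0],[0.45,0,0,-0.032,0,0,0],[0.45,0,0,-0.03,0,0,0]])

```text
time_s: 7.42
tool_pos: [0.6336, -0.1277, 0.2953]
tool_rot: [-180.0, 0.0, -94.9]
force: [0.2, 1.3, 0.4]
grip_width: 0.0472
```

Call:
jog_arm(rows=[[0.4,0.032,0.003,0,0,0,3.87],[0.4,0.0322,0.0009,0,0,0,3.87],[0.4,0.0321,-0.0013,0,0,0,3.87],[0.4,0.032,-0.0035,0,0,0,3.87],[0.4,0.0317,-0.0056,0,0,0,3.87],[0.4,0,0,0,0,0,0],[0.4,0,0,0,0,0,0]])

```text
time_s: 8.0
tool_pos: [0.6036, -0.2894, 0.2939]
tool_rot: [-180.0, -0.1, -114.6]
force: [0.4, 0.5, 0.0]
grip_width: 0.052
```

```bash
python3 -c "
from cells import *
st(); im,d=snap('wrist','w4'); blobs('wrist',im,d,70,95,110,50,200,.013);blobs('wrist',im,d,70,95,110,50,200)
"
```

```text
t 8.0 g [ 0.6036 -0.2897  0.1299] rot [-1.7996e+02 -7.0000e-02 -1.1460e+02] F [0.4 0.5 0. ] w 0.052 q [ 41.  26. -23.  87.  11.  69. -99.]
wrist px 1978 rc 60.0 24.5 z90 0.013 ctr [ 0.7993 -0.1347  0.013 ] ang 142.5 dims 0.0737 0.0347
wrist px 1592 rc 220.8 307.8 z90 0.013 ctr [ 0.5962 -0.2751  0.013 ] ang 157.8 dims 0.0534 0.0241
wrist px 1978 rc 60.0 24.5 z90 0.0169 ctr [ 0.7974 -0.1374  0.0169] ang 142.5 dims 0.0726 0.0342
wrist px 1592 rc 220.8 307.8 z90 0.0269 ctr [ 0.6002 -0.2773  0.0269] ang 157.8 dims 0.0506 0.0228
```

View pics/w4.png

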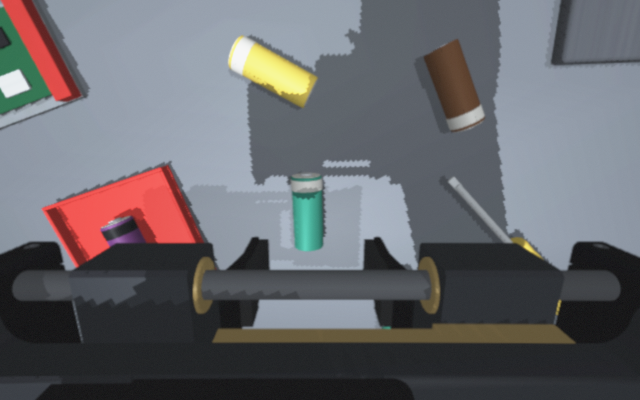

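```bash
sed -i "s/im,d=cams.read_camera(n)/global CC; CC={n:cam(n)}; im,d=cams.read_camera(n)/" h.py; sed -i "s/c=cam(n)$/import h; c=h.CC[n]/; s/astype(int); c=cam(n)/astype(int); import h as hh_; c=hh_.CC[n]/" cells.py; python3 -c "
from cells import *
st(); im,d=snap('wrist','w5'); blobs('wrist',im,d,70,95,110,50,900,.02)
st();o=status.get_obs(); r=R.from_euler('xyz',o['tool_rot'],degrees=True); c=cam('wrist'); print(r.inv().apply(c[4]-o['tool_pos']), (r.inv()*R.from_matrix(c[5])).as_euler('xyz',degrees=True))
h=cv2.cvtColor(im,cv2.COLOR_RGB2HSV).astype(int)
m=(h[...,0]>70)&(h[...,0]<95)&(h[...,1]>110); 
for row in (195,205,215,225,235,243): 
    q=np.where(m[row,250:370])[0]+250; print(row,q.min(),q.max())
for col in(303,308,313): 
    q=np.where(m[150:260,col])[0]+150; print(col,q.min(),q.max())
"
```

```text
t 8.05 g [ 0.6046 -0.2867  0.1299] rot [-1.7997e+02  3.0000e-02 -1.1438e+02] F [-0.4  0.2 -0.2] w 0.0521 q [ 41.  26. -24.  87.  11.  69. -99.]Traceback (most recent call last):
  File "<string>", line 3, in <module>
    st(); im,d=snap('wrist','w5'); blobs('wrist',im,d,70,95,110,50,900,.02)
                                   ~~~~~^^^^^^^^^^^^^^^^^^^^^^^^^^^^^^^^^^^
  File "cells.py", line 5, in blobs
    m=(h[...,0]>lo)&(h[...,0]<hi)&(h[...,1]>s)&(h[...,2]>v)
       ~^^^^^^^
TypeError: 'module' object is not subscriptable
```

```bash
sed -i "s/import h as hh_; c=hh_.CC\[n\]/c=hmod.CC[n]/; s/import h; c=h.CC\[n\]/c=hmod.CC[n]/; 1i import h as hmod" cells.py; sed -n 1,9p cells.py; python3 -c "
from cells import *
st(); im,d=snap('wrist','w5'); blobs('wrist',im,d,70,95,110,50,900,.02)
st();o=status.get_obs(); r=R.from_euler('xyz',o['tool_rot'],degrees=True); c=cam('wrist'); print(r.inv().apply(c[4]-o['tool_pos']), (r.inv()*R.from_matrix(c[5])).as_euler('xyz',degrees=True))
h=cv2.cvtColor(im,cv2.COLOR_RGB2HSV).astype(int)
m=(h[...,0]>70)&(h[...,0]<95)&(h[...,1]>110); 
for row in (195,205,215,225,235,243): 
    q=np.where(m[row,250:370])[0]+250; print(row,q.min(),q.max())
for col in(303,308,313): 
    q=np.where(m[150:260,col])[0]+150; print(col,q.min(),q.max())
"
```

```text
import h as hmod
from h import *
from scipy import ndimage as N
def blobs(n,im,d,lo,hi,s,v,mn,zt=None):
    h=cv2.cvtColor(np.ascontiguousarray(im[...,::-1]),cv2.COLOR_BGR2HSV).astype(int); c=hmod.CC[n]
    m=(h[...,0]>lo)&(h[...,0]<hi)&(h[...,1]>s)&(h[...,2]>v)
    L,k=N.label(m)
    for i in range(1,k+1):
        r,q=np.where(L==i)
t 8.1 g [ 0.6051 -0.285   0.1299] rot [-1.7998e+02  7.0000e-02 -1.1424e+02] F [ 0.5  0.8 -0.4] w 0.0523 q [ 41.  26. -24.  87.  11.  69. -99.]
wrist px 2634 rc 57.0 11.2 z90 0.02 ctr [ 0.8017 -0.1297  0.02  ] ang 165.8 dims 0.0607 0.0454
wrist px 1587 rc 220.3 313.9 z90 0.02 ctr [ 0.597  -0.2793  0.02  ] ang 158.4 dims 0.0511 0.0234
t 8.15 g [ 0.6054 -0.2842  0.1299] rot [-1.7998e+02  7.0000e-02 -1.1416e+02] F [-0.2  0.4 -0.4] w 0.0523 q [ 41.  26. -24.  87.  11.  69. -99.]
[ 2.33212425e-05 -7.30410875e-02  1.90825378e-02] [ 1.64496803e+02 -3.70173996e-03  2.37728035e-02]
195 299 327
205 300 327
215 300 327
225 300 328
235 301 328
243 301 327
303 178 247
308 179 249
313 178 249
```

Call:
jog_arm(rows=[[0.4,-0.001,0,0.03,0,0,-0.6],[0.4,0,0,0.03,0,0,0],[0.4,0,0,0.025,0,0,0],[0.4,0,0,0.013,0,0,0],[0.4,0,0,0.006,0,0,0],[0.4,0,0,0,0,0,0],[0.4,0,0,0,0,0,0],[1,0,0,0,0,0,0],[1,0,0,0,0,0,0],[1,0,0,0,0,0,0],[1,0,0,0,0,0,0],[1,0,0,0,0,0,0]])

```text
time_s: 9.15
tool_pos: [0.6052, -0.2853, 0.19]
tool_rot: [-179.9, -0.0, -113.7]
force: [0.6, 0.3, 0.8]
grip_width: 0.026
```

Call:
jog_arm(rows=[[1,0,0,0,0,0,0],[1,0,0,0,0,0,0],[1,0,0,-0.015,0,0,0],[1,0,0,-0.03,0,0,0],[1,0,0,-0.035,0,0,0],[1,0,0,-0.03,0,0,0],[1,0,0,0,0,0,0],[1,0,0,0,0,0,0],[1,0,0,0,0,0,0]])

```text
time_s: 9.9
tool_pos: [0.6046, -0.2851, 0.2992]
tool_rot: [180.0, -0.0, -113.7]
force: [0.1, 0.6, -1.3]
grip_width: 0.0257
```

```bash
cat >> cells.py <<'E'
def held(im,d,lo=70,hi=95):
    """held green cell: sleeve extent in the tool frame (along -y tool = cell axis)"""
    o=status.get_obs(); r=R.from_euler('xyz',o['tool_rot'],degrees=True); p=np.array(o['tool_pos'])
    h=cv2.cvtColor(im,cv2.COLOR_RGB2HSV).astype(int); m=(h[...,0]>lo)&(h[...,0]<hi)&(h[...,1]>80)&(h[...,2]>30)
    rr,cc=np.where(m); P=atdepth('wrist',rr,cc,d[rr,cc],hmod.CC['wrist']); T=r.inv().apply(P-p)
    k=(np.abs(T[:,0])<.02)&(np.abs(T[:,1])<.06)&(np.abs(T[:,2]-.17)<.04); T=T[k]
    c=np.polyfit(T[:,1],T[:,2],1)
    top=T[np.abs(T[:,0])<.004]
    print('n',k.sum(),'axis y',(-T[:,1]).min().round(4),(-T[:,1]).max().round(4),'x',T[:,0].min().round(4),T[:,0].max().round(4),'topz(rel grasp)',np.median(top[:,2]).round(4)-.164,'slope deg',np.degrees(np.arctan(np.polyfit(top[:,1],top[:,2],1)[0])).round(2))
E
python3 -c "
from cells import *
st(); im,d=snap('wrist','w6'); held(im,d)
cv2.imwrite('pics/w6c.png',im[120:320,180:450,::-1])
plan([((.52,.12,.24),-95.2,0,1,38)])
"
```

```text
t 9.9 g [ 0.6045 -0.2851  0.1352] rot [ 1.7995e+02 -2.0000e-02 -1.1371e+02] F [ 0.1  0.6 -1.3] w 0.0257 q [ 41.  26. -24.  87.  11.  69. -98.]
n 2891 axis y -0.0345 0.0288 x -0.0132 0.013 topz(rel grasp) -0.001600000000000018 slope deg 0.02
-- 12 rows to [0.52 0.12 0.24] -95.2 0
[1, -0.0281, 0.02, -0.0088, 0.01, 0.0, -1.54] x 1
[1, -0.0286, 0.0193, -0.0088, 0.01, 0.0, -1.54] x 1
[1, -0.0291, 0.0185, -0.0088, 0.01, 0.0, -1.54] x 1
[1, -0.0296, 0.0177, -0.0088, 0.01, 0.0, -1.54] x 1
[1, -0.0301, 0.0169, -0.0088, 0.01, 0.0, -1.54] x 1
[1, -0.0305, 0.0161, -0.0088, 0.01, 0.0, -1.54] x 1
[1, -0.0309, 0.0152, -0.0088, 0.01, 0.0, -1.54] x 1
[1, -0.0313, 0.0144, -0.0088, 0.01, 0.0, -1.54] x 1
[1, -0.0317, 0.0136, -0.0088, 0.01, 0.0, -1.54] x 1
[1, -0.0321, 0.0127, -0.0088, 0.01, 0.0, -1.54] x 1
[1, -0.0324, 0.0118, -0.0088, 0.01, 0.0, -1.54] x 1
[1, -0.0327, 0.0109, -0.0088, 0.01, 0.0, -1.54] x 1
```

View pics/w6c.png

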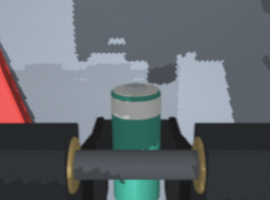

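Call:
jog_arm(rows=[[1,-0.0281,0.0212,-0.0088,0,0,-1.54],[1,-0.0286,0.0205,-0.0088,0,0,-1.54],[1,-0.0291,0.0197,-0.0088,0,0,-1.54],[1,-0.0296,0.0189,-0.0088,0,0,-1.54],[1,-0.0301,0.0181,-0.0088,0,0,-1.54],[1,-0.0305,0.0173,-0.0088,0,0,-1.54],[1,-0.0309,0.0164,-0.0088,0,0,-1.54],[1,-0.0313,0.0156,-0.0088,0,0,-1.54],[1,-0.0317,0.0148,-0.0088,0,0,-1.54],[1,-0.0321,0.0139,-0.0088,0,0,-1.54],[1,-0.0324,0.013,-0.0088,0,0,-1.54],[1,-0.0327,0.0121,-0.0088,0,0,-1.54]])

```text
time_s: 10.95
tool_pos: [0.5057, 0.1249, 0.4038]
tool_rot: [179.8, -0.1, -95.2]
force: [0.9, -0.1, -1.5]
grip_width: 0.025
```

Call:
jog_arm(rows=[[1,0,0,0,0,0,0],[1,0,0,0,0,0,0],[1,0,0,0,0,0,0],[1,0,0,0,0,0,0],[1,0,0,0,0,0,0],[1,0,0,0,0,0,0]])

```text
time_s: 11.45
tool_pos: [0.5071, 0.1223, 0.4042]
tool_rot: [179.9, -0.0, -95.4]
force: [-0.7, -0.8, -1.3]
grip_width: 0.0251
```

```bash
cat > modfit.py <<'E'
from cells import *
from scipy.optimize import least_squares
mod=np.array([[.061,.134],[.061,-.134],[-.061,-.134],[-.061,.134]])
def W(p,m,z):
    m=np.array(m); return np.stack([p[0]+m[:,0]*np.cos(p[2])-m[:,1]*np.sin(p[2]),p[1]+m[:,0]*np.sin(p[2])+m[:,1]*np.cos(p[2]),np.full(len(m),z)],1)
def edges(im,p,c):
    """refine the tray's outline: search along the normals of the projected edges for the strongest step"""
    g=cv2.GaussianBlur(cv2.cvtColor(im,cv2.COLOR_RGB2GRAY),(3,3),0).astype(float)
    from scipy.ndimage import map_coordinates
    for it in range(4):
        S=[]
        for a,b,n in((0,1,(1,0)),(1,2,(0,-1)),(2,3,(-1,0)),(3,0,(0,1))):
            for t in np.linspace(.06,.94,40):
                m=mod[a]+(mod[b]-mod[a])*t
                if n[0]==0 and abs(m[0])<.035: continue
                offs=np.linspace(-.008,.008,65)/(1+it); M=m+np.outer(offs,n)
                v=map_coordinates(g,proj('wrist',W(p,M,.006),c).T,order=1,mode='nearest'); gr=-np.gradient(v)
                i=gr.argmax()
                if gr[i]>1.5 and 2<i<62: S.append((m,n,offs[i]))
        def res(q):
            dx,dy,th=q; return [((dx-th*m[1])*n[0]+(dy+th*m[0])*n[1]-o)*1000 for m,n,o in S]
        s=least_squares(res,[0,0,0],loss='soft_l1',f_scale=.5)
        cc,ss=np.cos(p[2]),np.sin(p[2]); p=np.array([p[0]+cc*s.x[0]-ss*s.x[1],p[1]+ss*s.x[0]+cc*s.x[1],p[2]+s.x[2]])
    print('mod',p[:2].round(4),np.degrees(p[2]).round(2),'n',len(S),'medres mm',np.median(np.abs(res(s.x))).round(2))
    return p
E
python3 - <<'E'
from modfit import *
st(); im,d=snap('wrist','w7'); st(); p=edges(im,np.load('mod.npy'),hmod.CC['wrist']); np.save('mod2.npy',p)
held(im,d)
print(W(p,[[0,-.056],[0,0],[0,.056]],.02).round(4))
blobs('wrist',im,d,70,100,60,30,200,.009)
# post depth check
c=hmod.CC['wrist']
for s in(1,-1):
    a=proj('wrist',W(p,[[0,s*.118]],.055),c)[0].astype(int); rr,cc=np.mgrid[a[0]-25:a[0]+25,a[1]-25:a[1]+25]; Q=atdepth('wrist',rr,cc,d[rr,cc],c); k=(Q[...,2]>.056)&(Q[...,2]<.07); Q=Q[k]-[p[0],p[1],0]; t=p[2]
    X=Q[:,0]*np.cos(t)+Q[:,1]*np.sin(t);Y=-Q[:,0]*np.sin(t)+Q[:,1]*np.cos(t); print('post',k.sum(),X.min().round(4),X.max().round(4),Y.min().round(4),Y.max().round(4))
E
```

```text
t 11.45 g [0.5069 0.1223 0.2402] rot [ 1.7993e+02 -1.0000e-02 -9.5370e+01] F [-0.7 -0.8 -1.3] w 0.0251 q [  23.    5.  -42.  100.    4.   76. -115.]
t 11.5 g [0.5069 0.1226 0.2404] rot [ 1.7995e+02 -1.0000e-02 -9.5350e+01] F [-0.5 -0.9 -0.5] w 0.0252 q [  23.    5.  -42.  100.    4.   76. -115.]
mod [0.5828 0.1228] -4.99 n 80 medres mm 0.5
n 2899 axis y -0.0353 0.0281 x -0.0128 0.0136 topz(rel grasp) -0.00040000000000001146 slope deg 0.04
[[0.578  0.067  0.02  ]
 [0.5828 0.1228 0.02  ]
 [0.5877 0.1786 0.02  ]]
wrist px 509 rc 116.5 259.8 z90 0.009 ctr [0.5873 0.1789 0.009 ] ang 175.4 dims 0.0453 0.0141
wrist px 524 rc 116.0 309.0 z90 0.009 ctr [0.5826 0.123  0.009 ] ang 174.6 dims 0.0437 0.0134
wrist px 491 rc 115.5 358.2 z90 0.009 ctr [0.5779 0.0672 0.009 ] ang 174.3 dims 0.043 0.014
wrist px 985 rc 212.4 558.7 z90 0.009 ctr [ 0.4399 -0.1707  0.009 ] ang 29.099999999999994 dims 0.0584 0.0287
wrist px 237 rc 216.0 315.5 z90 0.009 ctr [0.4633 0.1269 0.009 ] ang 84.6 dims 0.0605 0.013
wrist px 1564 rc 252.0 316.0 z90 0.009 ctr [0.4152 0.1308 0.009 ] ang 84.6 dims 0.0631 0.0471
wrist px 1263 rc 313.5 316.5 z90 0.009 ctr [0.3254 0.1386 0.009 ] ang 84.6 dims 0.0602 0.0449
post 313 -0.018 0.0168 0.1068 0.1274
post 334 -0.0187 0.0171 -0.1274 -0.1066
```

```bash
cat >> modfit.py <<'E'
def gp(p,by,xc,zc,th,a,d):
    t=np.radians(th); u=np.array([np.cos(t),np.sin(t)]); n=np.array([-np.sin(t),np.cos(t)])
    g=np.array([xc,zc])-a*u+d*n
    q=W(p,[[g[0]/1000,by/1000]],g[1]/1000)[0]; return q
def insert(p,by,a,d):
    y=np.degrees(p[2])-90; G=lambda x,z,t:(gp(p,by,x,z,t,a,d),y,t)
    return [(*G(5,75,15),1,38),(*G(5,45,15),1,20),(*G(-3,31.5,15),1,5),(*G(-2,22.0,0),1,3)],G
E
python3 - <<'E'
from modfit import *
p=np.load('mod2.npy'); w,G=insert(p,56,-2.6,12.5)
st(); plan(w[:2])
E
```

```text
t 11.5 g [0.5069 0.1226 0.2404] rot [ 1.7995e+02 -1.0000e-02 -9.5350e+01] F [-0.5 -0.9 -0.5] w 0.0252 q [  23.    5.  -42.  100.    4.   76. -115.]
-- 5 rows to [0.592  0.1782 0.0877] -94.98830018345775 15
[1, -0.0127, -0.0245, 0.0307, -2.99, 0.01, -0.07] x 1
[1, -0.0127, -0.0261, 0.0299, -2.99, 0.01, -0.07] x 1
[1, -0.0127, -0.0276, 0.0289, -2.99, 0.01, -0.07] x 1
[1, -0.0126, -0.0291, 0.0279, -2.99, 0.01, -0.07] x 1
[1, -0.0126, -0.0305, 0.0268, -2.99, 0.01, -0.07] x 1
-- 2 rows to [0.592  0.1782 0.0577] -94.98830018345775 15
[1, 0.0, -0.0039, 0.0145, 0.0, 0.0, 0.0] x 2
```

```bash
sed -i 's/from_rotvec(\[-tilt,0,0\]/from_rotvec([tilt,0,0]/' h.py
python3 - <<'E'
from modfit import *
p=np.load('mod2.npy'); w,G=insert(p,56,-2.6,12.5)
print(Rt(-95,15).apply([0,-1,0])); plan(w[:2])
E
```

```text
[ 0.96225019 -0.08418598  0.25881905]
-- 5 rows to [0.592  0.1782 0.0877] -94.98830018345775 15
[1, -0.0126, -0.0073, 0.0307, 3.01, -0.01, -0.07] x 1
[1, -0.0126, -0.0057, 0.0315, 3.01, -0.01, -0.07] x 1
[1, -0.0126, -0.004, 0.0323, 3.01, -0.01, -0.07] x 1
[1, -0.0126, -0.0024, 0.0329, 3.01, -0.01, -0.07] x 1
[1, -0.0125, -0.0007, 0.0334, 3.01, -0.01, -0.07] x 1
-- 2 rows to [0.592  0.1782 0.0577] -94.98830018345775 15
[1, -0.0, 0.0039, 0.0145, 0.0, 0.0, 0.0] x 2
```

Call:
jog_arm(rows=[[1,-0.0126,-0.0073,0.0307,3,0,-0.07],[1,-0.0126,-0.0057,0.0315,3,0,-0.07],[1,-0.0126,-0.004,0.0323,3,0,-0.07],[1,-0.0126,-0.0024,0.0329,3,0,-0.07],[1,-0.0125,-0.0007,0.0334,3,0,-0.07],[1,0,0,0,0,0,0],[1,0,0,0,0,0,0],[1,0,0,0,0,0,0],[1,0,0,0,0,0,0],[1,0,0,0,0,0,0]], grip_force=50)

```text
time_s: 12.33
tool_pos: [0.5505, 0.1824, 0.2489]
tool_rot: [-164.8, -0.0, -95.0]
force: [-0.8, 1.1, -1.3]
grip_width: 0.0249
```

Run:
```python
from modfit import *
p=np.load('mod2.npy'); w,G=insert(p,56,-2.6,12.5)
st(); plan(w[1:])
```

```text
t 12.33 g [0.5932 0.1786 0.0906] rot [-1.6481e+02 -2.0000e-02 -9.4990e+01] F [-0.8  1.1 -1.3] w 0.0249 q [  12.   17.  -40.  109.   25.   47. -136.]
-- 2 rows to [0.592  0.1782 0.0577] -94.98830018345775 15
[1, 0.0003, 0.0046, 0.0157, -0.09, -0.01, 0.0] x 2
-- 4 rows to [0.584  0.1789 0.0442] -94.98830018345775 15
[1, -0.0, 0.0028, 0.0027, 0.0, 0.0, 0.0] x 4
-- 4 rows to [0.5883 0.1785 0.0345] -94.98830018345775 0
[1, -0.0, -0.0111, 0.003, -3.75, 0.0, 0.0] x 1
[1, 0.0, -0.0113, 0.003, -3.75, 0.0, 0.0] x 1
[1, -0.0, -0.0115, 0.0029, -3.75, 0.0, 0.0] x 1
[1, 0.0, -0.0116, 0.0029, -3.75, 0.0, 0.0] x 1
```

Call:
jog_arm(rows=[[1,0.0003,0.0046,0.0157,0,0,0],[1,0,0.0046,0.0157,0,0,0],[1,0,0,0,0,0,0],[1,0,0.0028,0.0027,0,0,0],[1,0,0.0028,0.0027,0,0,0],[1,0,0.0028,0.0027,0,0,0],[1,0,0.0028,0.0027,0,0,0],[1,0,0,0,0,0,0],[1,0,0,0,0,0,0],[1,0,0,0,0,0,0]])

```text
time_s: 13.17
tool_pos: [0.5415, 0.1836, 0.2016]
tool_rot: [-164.9, -0.0, -94.9]
force: [4.4, -0.8, 2.9]
grip_width: 0.0251
```

Run:
```python
from modfit import *
p=np.load('mod2.npy'); w,G=insert(p,56,-2.6,12.5)
st(); plan(w[2:]); im,d=snap('wrist','w8'); held(im,d)
```

```text
t 13.17 g [0.5842 0.1799 0.0433] rot [-164.86   -0.    -94.89] F [ 4.4 -0.8  2.9] w 0.0251 q [  10.   20.  -38.  112.   30.   43. -140.]
-- 1 rows to [0.584  0.1789 0.0442] -94.98830018345775 15
[1, 0.001, -0.0006, -0.0009, -0.14, 0.02, 0.1] x 1
-- 4 rows to [0.5883 0.1785 0.0345] -94.98830018345775 0
[1, -0.0, -0.0111, 0.003, -3.75, 0.0, 0.0] x 1
[1, 0.0, -0.0113, 0.003, -3.75, 0.0, 0.0] x 1
[1, -0.0, -0.0115, 0.0029, -3.75, 0.0, 0.0] x 1
[1, 0.0, -0.0116, 0.0029, -3.75, 0.0, 0.0] x 1
n 2881 axis y -0.0339 0.0525 x -0.0131 0.0134 topz(rel grasp) -0.0006000000000000172 slope deg -1.05
```

Call:
jog_arm(rows=[[1,0.0008,-0.0112,0.0025,-3.75,0,0],[1,0,-0.0113,0.0028,-3.75,0,0],[1,0,-0.0115,0.0029,-3.75,0,0],[1,0,-0.0116,0.0029,-3.75,0,0],[1,0,0,0.0015,0,0,0],[1,0,0,0,0,0,0],[1,0,0,0,0,0,0],[1,0,0,0,0,0,0]])

```text
time_s: 13.88
tool_pos: [0.5881, 0.1788, 0.1979]
tool_rot: [-179.9, -0.0, -94.9]
force: [1.1, -1.7, 12.7]
grip_width: 0.0249
```

Run:
```python
from modfit import *
p=np.load('mod2.npy'); w,G=insert(p,56,-2.6,12.5)
st(); im,d=snap('wrist','w9'); held(im,d)
cv2.imwrite('pics/w9c.png',im[100:340,160:480,::-1])
```

```text
t 13.88 g [0.5885 0.1787 0.0339] rot [-1.7986e+02 -4.0000e-02 -9.4930e+01] F [ 1.1 -1.7 12.7] w 0.0249 q [  12.   30.  -39.   99.   22.   59. -130.]
n 2898 axis y -0.049 0.0578 x -0.0133 0.0134 topz(rel grasp) -0.0007000000000000062 slope deg -0.3
```

View pics/w9c.png

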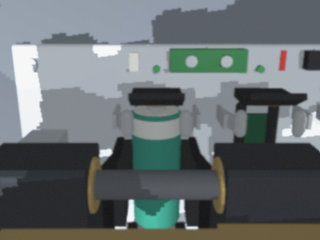

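Call:
jog_arm(rows=[[0.57,0,0,0,0,0,0],[0.57,0,0,0,0,0,0],[0.57,0,0,0,0,0,0],[0.57,0,0,-0.01,0,0,0],[0.57,0,0,-0.025,0,0,0],[0.57,0,0,-0.03,0,0,0],[0.5,0,0.01,-0.02,0,0,0],[0.5,0,0.02,0,0,0,0],[0.5,0,0.02,0,0,0,0],[0.5,0,0,0,0,0,0],[0.5,0,0,0,0,0,0],[0.5,0,0,0,0,0,0]])

```text
time_s: 14.93
tool_pos: [0.5375, 0.1827, 0.2808]
tool_rot: [-180.0, -0.1, -94.9]
force: [0.1, -0.3, -0.0]
grip_width: 0.0429
```

```bash
cat >> modfit.py <<'E'
def baycheck(im,d,p,bays,cname='wrist'):
    c=hmod.CC[cname]; t=p[2]
    rr,cc=np.mgrid[0:400,0:640]; Q=atdepth(cname,rr,cc,d,c)-[p[0],p[1],0]
    X=Q[...,0]*np.cos(t)+Q[...,1]*np.sin(t);Y=-Q[...,0]*np.sin(t)+Q[...,1]*np.cos(t);Z=Q[...,2]
    h=cv2.cvtColor(im,cv2.COLOR_RGB2HSV).astype(int); gm=(h[...,0]>70)&(h[...,0]<95)&(h[...,1]>80)&(d>0)
    for b in bays:
        s=gm&(np.abs(Y-b)<.016)&(np.abs(X)<.04)&(Z>.02)&(Z<.06)
        if s.sum()<20: print(b,'few',s.sum()); continue
        e=(np.abs(Y-b)<.004)&(Z>.02)&(Z<.06)&(d>0)
        z=[np.round(np.median(Z[e&(np.abs(X-x)<.004)]),4) for x in(-.028,-.015,0,.015,.024)]
        print('bay',b,'green x',X[s].min().round(4),X[s].max().round(4),'y',np.round((np.percentile(Y[s],2)+np.percentile(Y[s],98))/2,4),'top z along',z)
E
python3 - <<'E'
from modfit import *
p=np.load('mod2.npy'); st(); im,d=snap('wrist','w10'); baycheck(im,d,p,[.056])
plan([((.4819,-.3209,.13),-115,0,.4,39)])
E
```

```text
t 14.93 g [0.5376 0.1825 0.1168] rot [-1.7998e+02 -7.0000e-02 -9.4900e+01] F [ 0.1 -0.3 -0. ] w 0.0429 q [  16.   19.  -44.  102.   15.   64. -128.]
bay 0.056 green x -0.0321 0.0296 y 0.0562 top z along [np.float64(0.0346), np.float64(0.0346), np.float64(0.0346), np.float64(0.0346), np.float64(0.035)]
-- 13 rows to [ 0.4819 -0.3209  0.13  ] -115 0
[0.4, 0.039, 0.001, -0.001, -0.0, -0.0, 1.54] x 1
[0.4, 0.039, -0.0001, -0.001, -0.0, -0.0, 1.54] x 1
[0.4, 0.039, -0.0011, -0.001, -0.0, -0.0, 1.54] x 1
[0.4, 0.0389, -0.0022, -0.001, -0.0, -0.0, 1.54] x 1
[0.4, 0.0388, -0.0032, -0.001, -0.0, -0.0, 1.54] x 1
[0.4, 0.0387, -0.0043, -0.001, -0.0, -0.0, 1.54] x 1
[0.4, 0.0386, -0.0053, -0.001, -0.0, -0.0, 1.54] x 1
[0.4, 0.0384, -0.0064, -0.001, -0.0, -0.0, 1.54] x 1
[0.4, 0.0383, -0.0074, -0.001, -0.0, -0.0, 1.54] x 1
[0.4, 0.038, -0.0084, -0.001, -0.0, -0.0, 1.54] x 1
[0.4, 0.0378, -0.0094, -0.001, -0.0, -0.0, 1.54] x 1
[0.4, 0.0375, -0.0105, -0.001, -0.0, -0.0, 1.54] x 1
[0.4, 0.0372, -0.0115, -0.001, -0.0, -0.0, 1.54] x 1
```

Call:
jog_arm(rows=[[0.4,0.039,0.001,-0.001,0,0,1.54],[0.4,0.039,0,-0.001,0,0,1.54],[0.4,0.039,-0.0011,-0.001,0,0,1.54],[0.4,0.0389,-0.0022,-0.001,0,0,1.54],[0.4,0.0388,-0.0032,-0.001,0,0,1.54],[0.4,0.0387,-0.0043,-0.001,0,0,1.54],[0.4,0.0386,-0.0053,-0.001,0,0,1.54],[0.4,0.0384,-0.0064,-0.001,0,0,1.54],[0.4,0.0383,-0.0074,-0.001,0,0,1.54],[0.4,0.038,-0.0084,-0.001,0,0,1.54],[0.4,0.0378,-0.0094,-0.001,0,0,1.54],[0.4,0.0375,-0.0105,-0.001,0,0,1.54]], grip_force=35)

```text
time_s: 15.98
tool_pos: [0.4857, -0.2844, 0.2929]
tool_rot: [-180.0, -0.0, -113.5]
force: [0.5, -0.1, 0.1]
grip_width: 0.0521
```

Call:
jog_arm(rows=[[0.4,0.0372,-0.0115,-0.001,0,0,1.54],[0.4,0,0,0,0,0,0],[0.4,0,0,0,0,0,0],[0.4,0,0,0,0,0,0],[0.4,0,0,0,0,0,0],[0.4,0,0,0,0,0,0],[0.4,0,0,0,0,0,0]])

```text
time_s: 16.57
tool_pos: [0.4823, -0.3191, 0.2941]
tool_rot: [-180.0, -0.0, -114.8]
force: [-0.8, -0.3, 0.6]
grip_width: 0.0524
```

```bash
cat >> cells.py <<'E'
def onbench(im,d,z=.0):
    """green cell on the bench near the grasp point: centre and axis, from depth points"""
    o=status.get_obs(); r=R.from_euler('xyz',o['tool_rot'],degrees=True); g=np.array(o['tool_pos'])+r.apply([0,0,.164])
    h=cv2.cvtColor(im,cv2.COLOR_RGB2HSV).astype(int); m=(h[...,0]>70)&(h[...,0]<95)&(h[...,1]>80)&(h[...,2]>30)&(d>0)
    rr,cc=np.where(m); P=atdepth('wrist',rr,cc,d[rr,cc],hmod.CC['wrist'])
    k=(np.linalg.norm(P[:,:2]-g[:2],axis=1)<.06)&(P[:,2]>.016); P=P[k]
    top=P[P[:,2]>.023]; q=top[:,:2]-top[:,:2].mean(0); w,V=np.linalg.eigh(q.T@q); u=V[:,1]; u=u if u[0]>0 else -u
    v=np.array([-u[1],u[0]]); A=P[:,:2]@u; B=P[:,:2]@v; bt=top[:,:2]@v
    cb=(np.percentile(bt,3)+np.percentile(bt,97))/2; ca=A.min()+.0325-.0004; ca2=A.max()-.0298
    ang=np.degrees(np.arctan2(u[1],u[0])); c=ca*u+cb*v; T=r.inv().apply(np.array([*c,g[2]])-g)
    print('n',len(P),'ctr from flat',c.round(4),'from button rim',(ca2*u+cb*v).round(4),'axis',ang.round(2),'jaw yaw',(ang-90).round(2),'tool shift to it',T.round(4),'green len',(A.max()-A.min()).round(4),'ztop',top[:,2].max().round(4))
E
python3 - <<'E'
from modfit import *
st(); im,d=snap('wrist','w11'); st(); onbench(im,d)
E
```

```text
t 16.57 g [ 0.4823 -0.3192  0.1301] rot [-1.7999e+02 -4.0000e-02 -1.1477e+02] F [-0.8 -0.3  0.6] w 0.0524 q [ 53.  16. -25. 101.   8.  65. -90.]
t 16.62 g [ 0.4823 -0.3195  0.1302] rot [-1.7998e+02 -5.0000e-02 -1.1479e+02] F [-0.7  0.4  0.3] w 0.052 q [ 53.  16. -25. 101.   8.  65. -90.]
n 1699 ctr from flat [ 0.4849 -0.3181] from button rim [ 0.4853 -0.3183] axis -25.49 jaw yaw -115.49 tool shift to it [-0.0024 -0.0018 -0.    ] green len 0.0624 ztop 0.0286
```

Call:
jog_arm(rows=[[0.4,-0.0024,-0.0018,0.03,0,0,0.7],[0.4,0,0,0.03,0,0,0],[0.4,0,0,0.025,0,0,0],[0.4,0,0,0.013,0,0,0],[0.4,0,0,0.006,0,0,0],[0.4,0,0,0,0,0,0],[0.4,0,0,0,0,0,0],[1,0,0,0,0,0,0],[1,0,0,0,0,0,0],[1,0,0,0,0,0,0],[1,0,0,0,0,0,0],[1,0,0,0,0,0,0]])

```text
time_s: 17.62
tool_pos: [0.4845, -0.3192, 0.1905]
tool_rot: [-179.9, -0.1, -115.6]
force: [-0.5, 0.5, 0.3]
grip_width: 0.0267
```

Call:
jog_arm(rows=[[1,0,0,0,0,0,0],[1,0,0,0,0,0,0],[1,0,0,-0.015,0,0,0],[1,0,0,-0.03,0,0,0],[1,0,0,-0.035,0,0,0],[1,0,0,-0.03,0,0,0],[1,0,0,0,0,0,0],[1,0,0,0,0,0,0],[1,0,0,0,0,0,0],[1,0,0,0,0,0,0]])

```text
time_s: 18.45
tool_pos: [0.4837, -0.3188, 0.2982]
tool_rot: [179.8, -0.0, -115.6]
force: [-0.2, 0.1, -1.6]
grip_width: 0.025
```

Run:
```python
from modfit import *
p=np.load('mod2.npy')
st(); im,d=snap('wrist','w12'); held(im,d)
w,G=insert(p,0,-0.5,12.5)
plan([((.5,0.03,.135),-95,0,1,38),(w[0][0]+[0,0,.01],*w[0][1:])])
```

```text
t 18.45 g [ 0.4832 -0.3186  0.1342] rot [ 1.7983e+02 -2.0000e-02 -1.1561e+02] F [-0.2  0.1 -1.6] w 0.025 q [ 52.  16. -25. 100.   7.  66. -91.]
n 2892 axis y -0.0329 0.0302 x -0.0134 0.013 topz(rel grasp) 0.0 slope deg -0.01
-- 10 rows to [0.5   0.03  0.135] -95 0
[1, -0.0322, 0.0136, -0.0001, 0.02, 0.0, -2.06] x 1
[1, -0.0326, 0.0124, -0.0001, 0.02, 0.0, -2.06] x 1
[1, -0.0331, 0.0113, -0.0001, 0.02, 0.0, -2.06] x 1
[1, -0.0334, 0.0101, -0.0001, 0.02, 0.0, -2.06] x 1
[1, -0.0338, 0.0089, -0.0001, 0.02, 0.0, -2.06] x 1
[1, -0.0341, 0.0076, -0.0001, 0.02, 0.0, -2.06] x 1
[1, -0.0343, 0.0064, -0.0001, 0.02, 0.0, -2.06] x 1
[1, -0.0345, 0.0052, -0.0001, 0.02, 0.0, -2.06] x 1
[1, -0.0347, 0.0039, -0.0001, 0.02, 0.0, -2.06] x 1
[1, -0.0348, 0.0027, -0.0001, 0.02, 0.0, -2.06] x 1
-- 4 rows to [0.5851 0.1226 0.0972] -94.98830018345775 15
[1, -0.0249, -0.0084, 0.0098, 3.75, -0.0, -0.0] x 1
[1, -0.0249, -0.0078, 0.011, 3.75, -0.0, -0.0] x 1
[1, -0.0249, -0.007, 0.0122, 3.75, -0.0, -0.0] x 1
[1, -0.0249, -0.0062, 0.0134, 3.75, -0.0, -0.0] x 1
```

Call:
jog_arm(rows=[[1,-0.0322,0.0136,0,0,0,-2.06],[1,-0.0326,0.0124,0,0,0,-2.06],[1,-0.0331,0.0113,0,0,0,-2.06],[1,-0.0334,0.0101,0,0,0,-2.06],[1,-0.0338,0.0089,0,0,0,-2.06],[1,-0.0341,0.0076,0,0,0,-2.06],[1,-0.0343,0.0064,0,0,0,-2.06],[1,-0.0345,0.0052,0,0,0,-2.06],[1,-0.0347,0.0039,0,0,0,-2.06],[1,-0.0348,0.0027,0,0,0,-2.06]], grip_force=50)

```text
time_s: 19.33
tool_pos: [0.4999, 0.0313, 0.2987]
tool_rot: [179.9, -0.1, -94.9]
force: [1.2, -0.4, -1.4]
grip_width: 0.025
```

Call:
jog_arm(rows=[[1,-0.0249,-0.0084,0.0098,3.75,0,0],[1,-0.0249,-0.0078,0.011,3.75,0,0],[1,-0.0249,-0.007,0.0122,3.75,0,0],[1,-0.0249,-0.0062,0.0134,3.75,0,0],[1,0,0,0,0,0,0],[1,0,0,0,0,0,0],[1,0,0,0,0,0,0],[1,0,0,0,0,0,0],[1,0,0,0,0,0,0],[1,0,0,0,0,0,0]])

```text
time_s: 20.17
tool_pos: [0.5436, 0.1247, 0.2565]
tool_rot: [-165.0, -0.1, -95.1]
force: [-0.3, 0.4, -1.1]
grip_width: 0.0249
```

Run:
```python
from modfit import *
p=np.load('mod2.npy'); w,G=insert(p,0,-0.5,12.5)
st(); plan(w[1:])
```

```text
t 20.17 g [0.5859 0.1207 0.0981] rot [-1.6499e+02 -7.0000e-02 -9.5130e+01] F [-0.3  0.4 -1.1] w 0.0249 q [  21.   14.  -43.  111.   22.   46. -128.]
-- 3 rows to [0.5851 0.1226 0.0572] -94.98830018345775 15
[1, -0.0005, 0.0038, 0.0131, -0.0, -0.04, -0.04] x 3
-- 4 rows to [0.5771 0.1233 0.0437] -94.98830018345775 15
[1, 0.0, 0.0028, 0.0027, 0.0, 0.0, 0.0] x 4
-- 4 rows to [0.5813 0.1229 0.0345] -94.98830018345775 0
[1, 0.0, -0.0112, 0.0028, -3.75, 0.0, 0.0] x 1
[1, -0.0, -0.0113, 0.0028, -3.75, 0.0, 0.0] x 1
[1, -0.0, -0.0115, 0.0028, -3.75, 0.0, 0.0] x 1
[1, -0.0, -0.0116, 0.0027, -3.75, 0.0, 0.0] x 1
```

Call:
jog_arm(rows=[[1,-0.0006,0.0038,0.0131,0,0,0],[1,-0.0006,0.0038,0.0131,0,0,0],[1,-0.0006,0.0038,0.0131,0,0,0],[1,0,0,0,0,0,0],[1,0,0.0028,0.0027,0,0,0],[1,0,0.0028,0.0027,0,0,0],[1,0,0.0028,0.0027,0,0,0],[1,0,0.0028,0.0027,0,0,0],[1,0,0,0,0,0,0],[1,0,0,0,0,0,0],[1,0,0,0,0,0,0]])

```text
time_s: 21.08
tool_pos: [0.5354, 0.1285, 0.2029]
tool_rot: [-164.9, -0.0, -95.0]
force: [3.3, -0.8, 1.6]
grip_width: 0.025
```

Run:
```python
from modfit import *
p=np.load('mod2.npy'); w,G=insert(p,0,-0.5,12.5)
st(); plan(w[2:])
```

```text
t 21.08 g [0.5781 0.1247 0.0445] rot [-1.6487e+02 -2.0000e-02 -9.5010e+01] F [ 3.3 -0.8  1.6] w 0.025 q [  18.   17.  -40.  115.   27.   41. -134.]
-- 1 rows to [0.5771 0.1233 0.0437] -94.98830018345775 15
[1, 0.0016, 0.0006, 0.0006, -0.13, -0.02, -0.02] x 1
-- 4 rows to [0.5813 0.1229 0.0345] -94.98830018345775 0
[1, 0.0, -0.0112, 0.0028, -3.75, 0.0, 0.0] x 1
[1, -0.0, -0.0113, 0.0028, -3.75, 0.0, 0.0] x 1
[1, -0.0, -0.0115, 0.0028, -3.75, 0.0, 0.0] x 1
[1, -0.0, -0.0116, 0.0027, -3.75, 0.0, 0.0] x 1
```

Call:
jog_arm(rows=[[1,0.0012,-0.0108,0.0033,-3.75,0,0],[1,0,-0.0113,0.003,-3.75,0,0],[1,0,-0.0115,0.0028,-3.75,0,0],[1,0,-0.0116,0.0028,-3.75,0,0],[1,0,0,0.0015,0,0,0],[1,0,0,0,0,0,0],[1,0,0,0,0,0,0],[1,0,0,0,0,0,0]])

```text
time_s: 21.75
tool_pos: [0.582, 0.1233, 0.1985]
tool_rot: [-179.8, -0.1, -95.0]
force: [0.1, -0.9, 12.9]
grip_width: 0.0248
```

Run:
```python
from modfit import *
st(); im,d=snap('wrist','w13'); held(im,d)
```

```text
t 21.75 g [0.5824 0.1231 0.0345] rot [-1.7985e+02 -8.0000e-02 -9.5030e+01] F [ 0.1 -0.9 12.9] w 0.0248 q [  19.   28.  -41.  102.   22.   58. -125.]
n 2894 axis y -0.0467 0.0476 x -0.0187 0.013 topz(rel grasp) 0.0 slope deg -0.29
```

Call:
jog_arm(rows=[[0.57,0,0,0,0,0,0],[0.57,0,0,0,0,0,0],[0.57,0,0,0,0,0,0],[0.57,0,0,-0.01,0,0,0],[0.57,0,0,-0.025,0,0,0],[0.57,0,0,-0.03,0,0,0],[0.5,0,0.01,-0.02,0,0,0],[0.5,0,0.02,0,0,0,0],[0.5,0,0.02,0,0,0,0],[0.5,0,0,0,0,0,0],[0.5,0,0,0,0,0,0],[0.5,0,0,0,0,0,0]], grip_force=35)

```text
time_s: 22.8
tool_pos: [0.5314, 0.1274, 0.2813]
tool_rot: [-180.0, -0.1, -95.0]
force: [0.8, -1.0, -0.3]
grip_width: 0.0429
```

Run:
```python
from modfit import *
p=np.load('mod2.npy'); st(); im,d=snap('wrist','w14'); baycheck(im,d,p,[.056,0])
plan([((.45,-.162,.13),-62.5,0,.4,36)])
```

```text
t 22.8 g [0.5314 0.1272 0.1173] rot [-1.7997e+02 -6.0000e-02 -9.5020e+01] F [ 0.8 -1.  -0.3] w 0.0429 q [  24.   17.  -46.  105.   13.   64. -122.]
bay 0.056 green x -0.0324 0.0297 y 0.0549 top z along [np.float64(0.0347), np.float64(0.0345), np.float64(0.0346), np.float64(0.0346), np.float64(0.0351)]
bay 0 green x -0.0324 0.0297 y 0.0003 top z along [np.float64(0.0345), np.float64(0.0347), np.float64(0.0346), np.float64(0.0345), np.float64(0.035)]
-- 9 rows to [ 0.45  -0.162  0.13 ] -62.5 0
[0.4, 0.0328, 0.0062, -0.0014, -0.0, -0.01, -3.62] x 1
[0.4, 0.0324, 0.0083, -0.0014, -0.0, -0.01, -3.62] x 1
[0.4, 0.0318, 0.0103, -0.0014, -0.0, -0.01, -3.62] x 1
[0.4, 0.0311, 0.0123, -0.0014, -0.0, -0.01, -3.62] x 1
[0.4, 0.0302, 0.0142, -0.0014, -0.0, -0.01, -3.62] x 1
[0.4, 0.0293, 0.0161, -0.0014, -0.0, -0.01, -3.62] x 1
[0.4, 0.0282, 0.0179, -0.0014, -0.0, -0.01, -3.62] x 1
[0.4, 0.027, 0.0196, -0.0014, -0.0, -0.01, -3.62] x 1
[0.4, 0.0257, 0.0213, -0.0014, -0.0, -0.01, -3.62] x 1
```

Call:
jog_arm(rows=[[0.4,0.0328,0.0062,-0.0014,0,0,-3.62],[0.4,0.0324,0.0083,-0.0014,0,0,-3.62],[0.4,0.0318,0.0103,-0.0014,0,0,-3.62],[0.4,0.0311,0.0123,-0.0014,0,0,-3.62],[0.4,0.0302,0.0142,-0.0014,0,0,-3.62],[0.4,0.0293,0.0161,-0.0014,0,0,-3.62],[0.4,0.0282,0.0179,-0.0014,0,0,-3.62],[0.4,0.027,0.0196,-0.0014,0,0,-3.62],[0.4,0.0257,0.0213,-0.0014,0,0,-3.62]])

```text
time_s: 23.6
tool_pos: [0.4495, -0.1637, 0.2942]
tool_rot: [-180.0, -0.0, -62.3]
force: [0.7, -0.1, -0.0]
grip_width: 0.0519
```

Call:
jog_arm(rows=[[0.4,0,0,0,0,0,0],[0.4,0,0,0,0,0,0],[0.4,0,0,0,0,0,0],[0.4,0,0,0,0,0,0],[0.4,0,0,0,0,0,0],[0.4,0,0,0,0,0,0]])

```text
time_s: 24.1
tool_pos: [0.4501, -0.1606, 0.2939]
tool_rot: [180.0, -0.0, -62.3]
force: [-0.4, 0.8, 0.4]
grip_width: 0.052
```

Run:
```python
from modfit import *
st(); im,d=snap('wrist','w15'); st(); onbench(im,d)
```

```text
t 24.1 g [ 0.4501 -0.1607  0.1299] rot [ 1.7998e+02 -2.0000e-02 -6.2300e+01] F [-0.4  0.8  0.4] w 0.052 q [ 54.   5. -39. 114.   3.  63. -48.]
t 24.15 g [ 0.45   -0.1609  0.1299] rot [ 1.7998e+02 -3.0000e-02 -6.2320e+01] F [ 0.7  0.2 -0.8] w 0.0524 q [ 54.   5. -39. 114.   3.  63. -48.]
n 1714 ctr from flat [ 0.4518 -0.1609] from button rim [ 0.452  -0.1608] axis 27.55 jaw yaw -62.45 tool shift to it [ 0.0008 -0.0016 -0.    ] green len 0.0621 ztop 0.0284
```

Call:
jog_arm(rows=[[0.4,0.0008,-0.0016,0.03,0,0,0.1],[0.4,0,0,0.03,0,0,0],[0.4,0,0,0.025,0,0,0],[0.4,0,0,0.013,0,0,0],[0.4,0,0,0.006,0,0,0],[0.4,0,0,0,0,0,0],[0.4,0,0,0,0,0,0],[1,0,0,0,0,0,0],[1,0,0,0,0,0,0],[1,0,0,0,0,0,0],[1,0,0,0,0,0,0],[1,0,0,0,0,0,0]])

```text
time_s: 25.15
tool_pos: [0.4516, -0.1619, 0.1904]
tool_rot: [180.0, -0.1, -62.5]
force: [-0.1, 1.2, 1.0]
grip_width: 0.0269
```

Call:
jog_arm(rows=[[1,0,0,0,0,0,0],[1,0,0,0,0,0,0],[1,0,0,-0.015,0,0,0],[1,0,0,-0.03,0,0,0],[1,0,0,-0.035,0,0,0],[1,0,0,-0.03,0,0,0],[1,0,0,0,0,0,0],[1,0,0,0,0,0,0],[1,0,0,0,0,0,0],[1,0,0,0,0,0,0]])

```text
time_s: 25.98
tool_pos: [0.4507, -0.1616, 0.2984]
tool_rot: [179.9, 0.1, -62.5]
force: [0.0, 0.2, -1.7]
grip_width: 0.025
```

Run:
```python
from modfit import *
p=np.load('mod2.npy')
st(); im,d=snap('wrist','w16'); held(im,d)
w,G=insert(p,-56,-0.5,12.5)
plan([((.52,-.02,.14),-95,0,1,38),(w[0][0]+[0,0,.01],*w[0][1:])])
```

```text
t 25.98 g [ 0.4503 -0.1615  0.1344] rot [ 1.7988e+02  9.0000e-02 -6.2530e+01] F [ 0.   0.2 -1.7] w 0.025 q [ 55.   5. -39. 113.   3.  63. -49.]
n 2888 axis y -0.0315 0.031 x -0.0133 0.0132 topz(rel grasp) -0.00010000000000001674 slope deg -0.0
-- 6 rows to [ 0.52 -0.02  0.14] -95 0
[1, -0.0156, -0.0211, -0.001, 0.02, 0.01, 5.41] x 1
[1, -0.0175, -0.0195, -0.001, 0.02, 0.01, 5.41] x 1
[1, -0.0193, -0.0178, -0.0009, 0.02, 0.01, 5.41] x 1
[1, -0.0209, -0.0159, -0.0009, 0.02, 0.01, 5.41] x 1
[1, -0.0223, -0.0139, -0.0009, 0.02, 0.01, 5.41] x 1
[1, -0.0235, -0.0117, -0.0009, 0.02, 0.01, 5.41] x 1
-- 3 rows to [0.5802 0.0668 0.0972] -94.98830018345775 15
[1, -0.0306, -0.0032, 0.0149, 5.0, -0.0, -0.0] x 1
[1, -0.0306, -0.0019, 0.0164, 5.0, -0.0, -0.0] x 1
[1, -0.0306, -0.0004, 0.0177, 5.0, -0.0, -0.0] x 1
```

Call:
jog_arm(rows=[[1,-0.0156,-0.0211,-0.001,0,0,5.41],[1,-0.0175,-0.0195,-0.001,0,0,5.41],[1,-0.0193,-0.0178,-0.001,0,0,5.41],[1,-0.0209,-0.0159,-0.001,0,0,5.41],[1,-0.0223,-0.0139,-0.001,0,0,5.41],[1,-0.0235,-0.0117,-0.001,0,0,5.41]], grip_force=50)

```text
time_s: 26.53
tool_pos: [0.5206, -0.0191, 0.3045]
tool_rot: [179.9, -0.0, -95.3]
force: [1.2, -0.3, -0.9]
grip_width: 0.0245
```

Call:
jog_arm(rows=[[1,-0.0306,-0.0032,0.0149,5,0,0],[1,-0.0306,-0.0019,0.0164,5,0,0],[1,-0.0306,-0.0004,0.0177,5,0,0],[1,0,0,0,0,0,0],[1,0,0,0,0,0,0],[1,0,0,0,0,0,0],[1,0,0,0,0,0,0],[1,0,0,0,0,0,0],[1,0,0,0,0,0,0]])

```text
time_s: 27.28
tool_pos: [0.539, 0.069, 0.2576]
tool_rot: [-165.0, -0.1, -95.1]
force: [0.6, 0.5, -2.1]
grip_width: 0.0248
```

Run:
```python
from modfit import *
p=np.load('mod2.npy'); w,G=insert(p,-56,0.5,12.5)
st(); plan(w[1:])
```

```text
t 27.28 g [0.5813 0.065  0.0992] rot [-1.6498e+02 -6.0000e-02 -9.5130e+01] F [ 0.6  0.5 -2.1] w 0.0248 q [  30.   12.  -45.  113.   19.   45. -120.]
-- 3 rows to [0.5792 0.0669 0.0569] -94.98830018345775 15
[1, -0.0005, 0.0043, 0.0134, -0.01, -0.03, -0.04] x 3
-- 4 rows to [0.5713 0.0676 0.0434] -94.98830018345775 15
[1, -0.0, 0.0028, 0.0027, 0.0, 0.0, 0.0] x 4
-- 4 rows to [0.5755 0.0672 0.0345] -94.98830018345775 0
[1, 0.0, -0.0112, 0.0028, -3.75, 0.0, 0.0] x 1
[1, -0.0, -0.0113, 0.0028, -3.75, 0.0, 0.0] x 1
[1, 0.0, -0.0115, 0.0027, -3.75, 0.0, 0.0] x 1
[1, -0.0, -0.0116, 0.0027, -3.75, 0.0, 0.0] x 1
```

Call:
jog_arm(rows=[[1,-0.0002,0.0043,0.0134,0,0,0],[1,-0.0002,0.0043,0.0134,0,0,0],[1,-0.0002,0.0043,0.0134,0,0,0],[1,0,0,0,0,0,0],[1,0,0.0028,0.0027,0,0,0],[1,0,0.0028,0.0027,0,0,0],[1,0,0.0028,0.0027,0,0,0],[1,0,0.0028,0.0027,0,0,0],[1,0,0,0,0,0,0],[1,0,0,0,0,0,0],[1,0,0,0,0,0,0]])

```text
time_s: 28.2
tool_pos: [0.5293, 0.0718, 0.2026]
tool_rot: [-164.9, -0.0, -95.0]
force: [3.5, -0.9, 1.1]
grip_width: 0.0248
```

Run:
```python
from modfit import *
p=np.load('mod2.npy'); w,G=insert(p,-56,0.5,12.5)
st(); plan(w[2:])
```

```text
t 28.2 g [0.572  0.068  0.0443] rot [-1.6487e+02 -3.0000e-02 -9.4990e+01] F [ 3.5 -0.9  1.1] w 0.0248 q [  27.   16.  -43.  117.   25.   39. -126.]
-- 1 rows to [0.5713 0.0676 0.0434] -94.98830018345775 15
[1, 0.0006, 0.0005, 0.0007, -0.13, -0.03, 0.01] x 1
-- 4 rows to [0.5755 0.0672 0.0345] -94.98830018345775 0
[1, 0.0, -0.0112, 0.0028, -3.75, 0.0, 0.0] x 1
[1, -0.0, -0.0113, 0.0028, -3.75, 0.0, 0.0] x 1
[1, 0.0, -0.0115, 0.0027, -3.75, 0.0, 0.0] x 1
[1, -0.0, -0.0116, 0.0027, -3.75, 0.0, 0.0] x 1
```

Call:
jog_arm(rows=[[1,0.0006,-0.0108,0.0033,-3.75,0,0],[1,0,-0.0113,0.003,-3.75,0,0],[1,0,-0.0115,0.0028,-3.75,0,0],[1,0,-0.0116,0.0028,-3.75,0,0],[1,0,0,0.0015,0,0,0],[1,0,0,0,0,0,0],[1,0,0,0,0,0,0],[1,0,0,0,0,0,0]])

```text
time_s: 28.87
tool_pos: [0.5763, 0.0675, 0.1984]
tool_rot: [-179.8, -0.0, -95.0]
force: [0.9, 0.0, 13.2]
grip_width: 0.0245
```

Call:
jog_arm(rows=[[0.57,0,0,0,0,0,0],[0.57,0,0,0,0,0,0],[0.57,0,0,0,0,0,0],[0.57,0,0,-0.01,0,0,0],[0.57,0,0,-0.025,0,0,0],[0.57,0,0,-0.03,0,0,0],[0.4,0,0.01,-0.035,0,0,0],[0.4,-0.025,0.02,-0.035,0,0,0],[0.4,-0.025,0.02,-0.025,0,0,0],[0.4,0,0,0,0,0,0],[0.4,0,0,0,0,0,0],[0.4,0,0,0,0,0,0]], grip_force=35)

```text
time_s: 29.87
tool_pos: [0.5312, 0.1178, 0.3514]
tool_rot: [180.0, -0.1, -95.0]
force: [-0.2, -1.0, -1.0]
grip_width: 0.0518
```

Call:
jog_arm(rows=[[0.4,0,0,0,0,0,0],[0.4,0,0,0,0,0,0],[0.4,0,0,0,0,0,0]])

```text
time_s: 30.12
tool_pos: [0.5317, 0.1171, 0.3504]
tool_rot: [179.9, -0.0, -95.1]
force: [-1.1, -0.6, -1.0]
grip_width: 0.0523
```

Run:
```python
from modfit import *
p=np.load('mod2.npy'); st(); im,d=snap('wrist','w17'); baycheck(im,d,p,[.056,0,-.056]); blobs('wrist',im,d,5,16,150,120,100)
ims,ds=snap('scene','sc17'); blobs('scene',ims,ds,5,16,150,120,300)
cv2.imwrite('pics/sc17c.png',cv2.resize(ims[150:320,300:520,::-1],(770,595),interpolation=2))
```

```text
t 30.12 g [0.5313 0.117  0.1864] rot [ 1.7987e+02 -5.0000e-02 -9.5070e+01] F [-1.1 -0.6 -1. ] w 0.0523 q [  29.   13.  -49.  101.   10.   71. -118.]
bay 0.056 green x -0.0324 0.0292 y 0.055 top z along [np.float64(0.0344), np.float64(0.0344), np.float64(0.0346), np.float64(0.0347), np.float64(0.0351)]
bay 0 green x -0.032 0.0291 y -0.0004 top z along [np.float64(0.0345), np.float64(0.0345), np.float64(0.0347), np.float64(0.0348), np.float64(0.035)]
bay -0.056 green x -0.0322 0.0291 y -0.0549 top z along [np.float64(0.0343), np.float64(0.0347), np.float64(0.0345), np.float64(0.0347), np.float64(0.0353)]
wrist px 233 rc 242.8 220.1 z90 0.0174 ctr [0.4861 0.2228 0.0174] ang 94.8 dims 0.0242 0.0159
wrist px 111 rc 240.0 188.5 z90 0.0177 ctr [0.4924 0.2553 0.0177] ang 84.8 dims 0.0346 0.0045
wrist px 502 rc 256.5 83.1 z90 0.0184 ctr [0.4842 0.3695 0.0184] ang 90.3 dims 0.0479 0.017
scene px 568 rc 274.5 467.4 z90 0.0193 ctr [0.4862 0.3423 0.0193] ang 90.4 dims 0.2417 0.0176
```

View pics/sc17c.png

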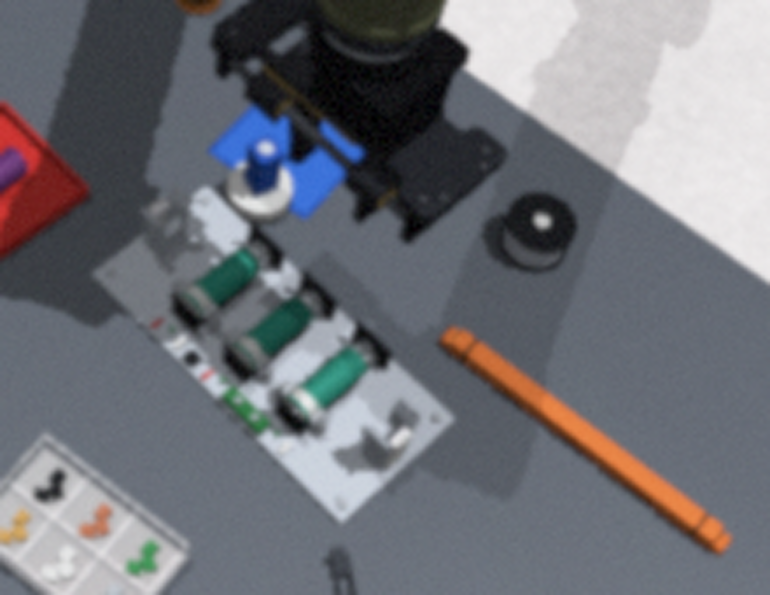

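Run:
```python
from modfit import *
plan([((.425,.335,.24),-95.07,0,.4,38)])
plan([((.485,.34,.12),0.4,0,.4,38)],start=((.425,.335,.24),-95.07,0))
```

```text
-- 7 rows to [0.425 0.335 0.24 ] -95.07 0
[0.4, -0.0296, 0.0179, -0.0076, 0.01, -0.01, 0.0] x 7
-- 16 rows to [0.485 0.34  0.12 ] 0.4 0
[0.4, -0.0006, -0.0037, 0.0075, 0.0, 0.0, -5.97] x 1
[0.4, -0.0003, -0.0038, 0.0075, 0.0, 0.0, -5.97] x 1
[0.4, 0.0001, -0.0038, 0.0075, 0.0, 0.0, -5.97] x 1
[0.4, 0.0005, -0.0037, 0.0075, 0.0, 0.0, -5.97] x 1
[0.4, 0.0009, -0.0037, 0.0075, 0.0, 0.0, -5.97] x 1
[0.4, 0.0013, -0.0035, 0.0075, 0.0, 0.0, -5.97] x 1
[0.4, 0.0016, -0.0034, 0.0075, 0.0, 0.0, -5.97] x 1
[0.4, 0.002, -0.0032, 0.0075, 0.0, 0.0, -5.97] x 1
[0.4, 0.0023, -0.003, 0.0075, 0.0, 0.0, -5.97] x 1
[0.4, 0.0026, -0.0027, 0.0075, 0.0, 0.0, -5.97] x 1
[0.4, 0.0029, -0.0024, 0.0075, 0.0, 0.0, -5.97] x 1
[0.4, 0.0031, -0.0021, 0.0075, 0.0, 0.0, -5.97] x 1
[0.4, 0.0033, -0.0018, 0.0075, 0.0, 0.0, -5.97] x 1
[0.4, 0.0035, -0.0014, 0.0075, 0.0, 0.0, -5.97] x 1
[0.4, 0.0036, -0.0011, 0.0075, 0.0, 0.0, -5.97] x 1
[0.4, 0.0037, -0.0007, 0.0075, 0.0, 0.0, -5.97] x 1
```

Call:
jog_arm(rows=[[0.4,-0.0296,0.0179,-0.0076,0,0,0],[0.4,-0.0296,0.0179,-0.0076,0,0,0],[0.4,-0.0296,0.0179,-0.0076,0,0,0],[0.4,-0.0296,0.0179,-0.0076,0,0,0],[0.4,-0.0296,0.0179,-0.0076,0,0,0],[0.4,-0.0296,0.0179,-0.0076,0,0,0],[0.4,-0.0296,0.0179,-0.0076,0,0,0],[0.4,0,0,0,0,0,0],[0.4,0,0,0,0,0,0],[0.4,0,0,0,0,0,0],[0.4,0,0,0,0,0,0],[0.4,0,0,0,0,0,0]])

```text
time_s: 31.22
tool_pos: [0.4258, 0.334, 0.404]
tool_rot: [180.0, -0.1, -95.2]
force: [0.3, 0.1, -0.0]
grip_width: 0.0523
```

```bash
cat >> cells.py <<'E'
def bar(im,d,lo,hi):
    h=cv2.cvtColor(im,cv2.COLOR_RGB2HSV).astype(int); m=((h[...,0]>4)&(h[...,0]<17)&(h[...,1]>130)&(h[...,2]>60)&(d>0))
    rr,cc=np.where(m); P=atdepth('wrist',rr,cc,d[rr,cc],hmod.CC['wrist']); P=P[(P[:,2]>lo)&(P[:,2]<hi)]
    zt=np.percentile(P[:,2],80); T=P[P[:,2]>zt-.005]; q=T[:,:2]-T[:,:2].mean(0); w,V=np.linalg.eigh(q.T@q); u=V[:,1]; u=u if u[1]>0 else -u; v=np.array([u[1],-u[0]])
    A=P[:,:2]@u;B=T[:,:2]@v; a0,a1=np.percentile(A,.2),np.percentile(A,99.8); b0,b1=np.percentile(B,2),np.percentile(B,98)
    c=(a0+a1)/2*u+(b0+b1)/2*v; print('bar ctr',c.round(4),'ang',np.degrees(np.arctan2(u[1],u[0])).round(2),'len',(a1-a0).round(4),'w',(b1-b0).round(4),'ztop',zt.round(4)); return c
E
python3 - <<'E'
from modfit import *
st(); im,d=snap('wrist','w18'); st(); bar(im,d,.004,.03)
E
```

```text
t 31.22 g [0.4257 0.3337 0.24  ] rot [ 1.7997e+02 -1.0000e-01 -9.5160e+01] F [ 0.3  0.1 -0. ] w 0.0523 q [  11.   11.  -58.   97.   10.   77. -144.]
t 31.27 g [0.4256 0.3339 0.2401] rot [ 1.7997e+02 -9.0000e-02 -9.5150e+01] F [-0.6  0.2  1.2] w 0.052 q [  11.   11.  -58.   97.   10.   77. -144.]
bar ctr [0.4829 0.3359] ang 90.59 len 0.2419 w 0.0147 ztop 0.0176
```

Call:
jog_arm(rows=[[0.4,-0.0004,-0.0037,0.0075,0,0,-5.97],[0.4,-0.0001,-0.0037,0.0075,0,0,-5.97],[0.4,0.0003,-0.0037,0.0075,0,0,-5.97],[0.4,0.0007,-0.0036,0.0075,0,0,-5.97],[0.4,0.001,-0.0035,0.0075,0,0,-5.97],[0.4,0.0014,-0.0034,0.0075,0,0,-5.97],[0.4,0.0017,-0.0032,0.0075,0,0,-5.97],[0.4,0.002,-0.003,0.0075,0,0,-5.97]])

```text
time_s: 31.93
tool_pos: [0.4549, 0.3357, 0.3439]
tool_rot: [179.9, -0.0, -47.0]
force: [-1.1, 0.4, -0.5]
grip_width: 0.0519
```

Call:
jog_arm(rows=[[0.4,0.0023,-0.0028,0.0075,0,0,-5.97],[0.4,0.0026,-0.0025,0.0075,0,0,-5.97],[0.4,0.0028,-0.0022,0.0075,0,0,-5.97],[0.4,0.003,-0.0019,0.0075,0,0,-5.97],[0.4,0.0032,-0.0015,0.0075,0,0,-5.97],[0.4,0.0033,-0.0011,0.0075,0,0,-5.97],[0.4,0.0035,-0.0008,0.0075,0,0,-5.97],[0.4,0.0036,-0.0004,0.0075,0,0,-5.97],[0.4,0,0,0,0,0,0],[0.4,0,0,0,0,0,0],[0.4,0,0,0,0,0,0],[0.4,0,0,0,0,0,0]])

```text
time_s: 32.93
tool_pos: [0.4826, 0.3377, 0.2851]
tool_rot: [180.0, -0.0, 0.4]
force: [-0.0, -0.2, 1.2]
grip_width: 0.052
```

Run:
```python
from modfit import *
st(); im,d=snap('wrist','w19'); bar(im,d,.004,.03)
plan([((.483,.336,.05),.6,0,.4,30),((.483,.336,.022),.6,0,.4,15)])
```

```text
t 32.93 g [0.4827 0.3376 0.1211] rot [ 1.7996e+02 -4.0000e-02  4.2000e-01] F [-0.  -0.2  1.2] w 0.052 q [ 15.  33. -68.  99.  32.  71. -61.]
bar ctr [0.4827 0.3424] ang 90.67 len 0.2313 w 0.0147 ztop 0.0175
-- 3 rows to [0.483 0.336 0.05 ] 0.6 0
[0.4, 0.0001, 0.0006, 0.0237, 0.02, -0.02, -0.05] x 3
-- 2 rows to [0.483 0.336 0.022] 0.6 0
[0.4, 0.0, -0.0, 0.014, 0.0, 0.0, 0.0] x 2
```

Call:
jog_arm(rows=[[0.4,0.0001,0.0006,0.0237,0,0,0],[0.4,0.0001,0.0006,0.0237,0,0,0],[0.4,0.0001,0.0006,0.0237,0,0,0],[0.4,0,0,0.018,0,0,0],[0.4,0,0,0.01,0,0,0],[0.4,0,0,0,0,0,0],[0.4,0,0,0,0,0,0],[1,0,0,0,0,0,0],[1,0,0,0,0,0,0],[1,0,0,0,0,0,0],[1,0,0,0,0,0,0],[1,0,0,0,0,0,0]])

```text
time_s: 33.98
tool_pos: [0.483, 0.3358, 0.1859]
tool_rot: [180.0, -0.0, 0.5]
force: [-0.0, -0.3, 0.6]
grip_width: 0.0267
```

Call:
jog_arm(rows=[[1,0,0,0,0,0,0],[1,0,0,0,0,0,0],[1,0,0,-0.02,0,0,0],[1,0,0,-0.035,0,0,0],[1,0,0,-0.035,0,0,0],[1,0,0,-0.035,0,0,0],[1,0,0,0,0,0,0],[1,0,0,0,0,0,0],[1,0,0,0,0,0,0],[1,0,0,0,0,0,0]])

```text
time_s: 34.82
tool_pos: [0.4826, 0.3353, 0.3089]
tool_rot: [179.9, 0.1, 0.5]
force: [-0.2, -0.6, -1.0]
grip_width: 0.0157
```

Run:
```python
from modfit import *
st(); im,d=snap('wrist','w20'); bar(im,d,.08,.20)
o=status.get_obs(); r=R.from_euler('xyz',o['tool_rot'],degrees=True)
h=cv2.cvtColor(im,cv2.COLOR_RGB2HSV).astype(int); m=((h[...,0]>4)&(h[...,0]<17)&(h[...,1]>130)&(h[...,2]>60)&(d>0)); rr,cc=np.where(m); T=r.inv().apply(atdepth('wrist',rr,cc,d[rr,cc],hmod.CC['wrist'])-o['tool_pos']); T=T[(abs(T[:,0])<.02)&(T[:,2]>.14)&(T[:,2]<.2)]
print('tool frame -y extents',-T[:,1].max(),-T[:,1].min(),'z',np.percentile(T[:,2]-.164,[5,20,50]), 'x',T[:,0].min(),T[:,0].max())
far=T[-T[:,1]>.08]; print('far',far.mean(0))
cv2.imwrite('pics/w20.png',im[...,::-1])
p=np.load('mod2.npy'); print(p[:2],np.degrees(p[2])); plan([((.5828,.1228,.145),-5,0,1,36)])
```

```text
t 34.82 g [0.4823 0.3349 0.1449] rot [1.7985e+02 1.1000e-01 5.3000e-01] F [-0.2 -0.6 -1. ] w 0.0157 q [ 16.  31. -69.  97.  31.  73. -59.]
bar ctr [0.4819 0.3771] ang 90.63 len 0.1588 w 0.0148 ztop 0.1407
tool frame -y extents -0.038810935682601945 0.12208758950422555 z [0.00350151 0.00403999 0.00460804] x -0.00805305155147475 0.008822355428241212
far [-2.27493357e-05 -1.00657180e-01  1.69312174e-01]
[0.58283664 0.1227678 ] -4.988300183457751
-- 7 rows to [0.5828 0.1228 0.145 ] -5 0
[1, 0.014, 0.0305, 0.0, 0.02, 0.02, 0.79] x 1
[1, 0.0145, 0.0303, 0.0, 0.02, 0.02, 0.79] x 1
[1, 0.0149, 0.0301, 0.0, 0.02, 0.02, 0.79] x 1
[1, 0.0153, 0.0299, 0.0, 0.02, 0.02, 0.79] x 1
[1, 0.0157, 0.0297, -0.0, 0.02, 0.02, 0.79] x 1
[1, 0.0161, 0.0295, -0.0, 0.02, 0.02, 0.79] x 1
[1, 0.0165, 0.0292, -0.0, 0.02, 0.02, 0.79] x 1
```

Call:
jog_arm(rows=[[1,0.014,0.0305,0,0,0,0.79],[1,0.0145,0.0303,0,0,0,0.79],[1,0.0149,0.0301,0,0,0,0.79],[1,0.0153,0.0299,0,0,0,0.79],[1,0.0157,0.0297,0,0,0,0.79],[1,0.0161,0.0295,0,0,0,0.79],[1,0.0165,0.0292,0,0,0,0.79],[1,0,0,0,0,0,0],[1,0,0,0,0,0,0],[1,0,0,0,0,0,0],[1,0,0,0,0,0,0],[1,0,0,0,0,0,0]])

```text
time_s: 35.87
tool_pos: [0.5823, 0.1251, 0.3105]
tool_rot: [180.0, 0.0, -4.8]
force: [0.4, 0.3, -1.1]
grip_width: 0.0156
```

```bash
cat >> modfit.py <<'E'
def heldbar(im,d):
    o=status.get_obs(); r=R.from_euler('xyz',o['tool_rot'],degrees=True)
    h=cv2.cvtColor(im,cv2.COLOR_RGB2HSV).astype(int); m=((h[...,0]>4)&(h[...,0]<17)&(h[...,1]>130)&(h[...,2]>60)&(d>0)); rr,cc=np.where(m); P=atdepth('wrist',rr,cc,d[rr,cc],hmod.CC['wrist'])
    p=np.load('mod2.npy'); t=p[2]; Q=P-[p[0],p[1],0]; X=Q[:,0]*np.cos(t)+Q[:,1]*np.sin(t);Y=-Q[:,0]*np.sin(t)+Q[:,1]*np.cos(t);Z=Q[:,2]
    k=(Z>.03)&(Z<.2)&(abs(X)<.05); X,Y,Z=X[k],Y[k],Z[k]
    for a in(.03,.05,.08,.10): 
        s=abs(Y-a)<.005; s&=Z>np.percentile(Z[s],50)-.004 if s.any() else s
        print('y',a,'x mid',((np.percentile(X[s],2)+np.percentile(X[s],98))/2).round(4) if s.any() else None,'z',np.median(Z[s]).round(4) if s.any() else None)
    print('Y max',Y.max().round(4),'n',len(Y))
E
python3 - <<'E'
from modfit import *
st(); im,d=snap('wrist','w21'); heldbar(im,d)
plan([((.5828,.1228,.09),-5,0,1,30),((.5828,.1228,.070),-5,0,1,8)])
E
```

```text
t 35.87 g [0.5822 0.125  0.1465] rot [ 1.7997e+02  3.0000e-02 -4.8200e+00] F [ 0.4  0.3 -1.1] w 0.0156 q [ 38.  32. -68.  96.  31.  74. -42.]
y 0.03 x mid -0.0008 z 0.1418
y 0.05 x mid -0.0009 z 0.1419
y 0.08 x mid -0.001 z 0.1419
y 0.1 x mid -0.0014 z 0.1419
Y max 0.1244 n 9443
-- 2 rows to [0.5828 0.1228 0.09  ] -5 0
[1, 0.0003, 0.001, 0.0283, 0.02, 0.01, 0.08] x 2
-- 3 rows to [0.5828 0.1228 0.07  ] -5 0
[1, 0.0, -0.0, 0.0067, 0.0, 0.0, 0.0] x 3
```

Call:
jog_arm(rows=[[1,0.0004,0.0007,0.0283,0,0,0.2],[1,0.0004,0.0008,0.0283,0,0,0],[1,0,0,0.008,0,0,0],[1,0,0,0.006,0,0,0],[1,0,0,0.004,0,0,0],[1,0,0,0,0,0,0],[1,0,0,0,0,0,0],[1,0,0,0,0,0,0],[1,0,0,0,0,0,0]])

```text
time_s: 36.67
tool_pos: [0.5841, 0.122, 0.237]
tool_rot: [180.0, -0.1, -5.2]
force: [-0.4, 0.2, -0.9]
grip_width: 0.0158
```

Run:
```python
from modfit import *
st(); im,d=snap('wrist','w22'); heldbar(im,d)
```

```text
t 36.67 g [0.5843 0.1219 0.073 ] rot [ 1.7997e+02 -8.0000e-02 -5.2000e+00] F [-0.4  0.2 -0.9] w 0.0158 q [ 35.  36. -64. 100.  35.  67. -45.]
y 0.03 x mid 0.0017 z 0.0684
y 0.05 x mid 0.0016 z 0.0685
y 0.08 x mid 0.0017 z 0.0685
y 0.1 x mid 0.0016 z 0.0685
Y max 0.1213 n 9582
```

Call:
jog_arm(rows=[[1,-0.0019,-0.0011,0,0,0,0],[1,0,0,0,0,0,0],[1,0,0,0.003,0,0,0],[1,0,0,0.003,0,0,0],[1,0,0,0.001,0,0,0],[1,0,0,0,0,0,0],[1,0,0,0,0,0,0],[1,0,0,0,0,0,0]])

```text
time_s: 37.38
tool_pos: [0.5824, 0.1233, 0.2295]
tool_rot: [-180.0, -0.1, -5.2]
force: [1.1, -0.0, 3.8]
grip_width: 0.0156
```

Run:
```python
from modfit import *
st(); im,d=snap('wrist','w23'); heldbar(im,d)
```

```text
t 37.38 g [0.5825 0.1233 0.0655] rot [-1.8e+02 -6.0e-02 -5.2e+00] F [ 1.1 -0.   3.8] w 0.0156 q [ 35.  36. -64. 100.  35.  66. -45.]
y 0.03 x mid -0.0002 z 0.0614
y 0.05 x mid -0.0004 z 0.0618
y 0.08 x mid -0.0002 z 0.0624
y 0.1 x mid -0.0002 z 0.0627
Y max 0.1217 n 9654
```

Call:
jog_arm(rows=[[0.6,0,0,0,0,0,0],[0.6,0,0,0,0,0,0],[0.6,0,0,0,0,0,0],[0.6,0,0,-0.01,0,0,0],[0.6,0,0,-0.025,0,0,0],[0.6,0,0,-0.035,0,0,0],[0.5,0,0.02,-0.035,0,0,0],[0.5,0,0.03,-0.02,0,0,0],[0.5,0,0.03,0,0,0,0],[0.5,0,0,0,0,0,0],[0.5,0,0,0,0,0,0],[0.5,0,0,0,0,0,0]])

```text
time_s: 38.43
tool_pos: [0.5745, 0.0436, 0.3542]
tool_rot: [180.0, 0.0, -5.2]
force: [0.3, 0.7, -0.2]
grip_width: 0.0433
```

```bash
cat > blk.py <<'E'
from modfit import *
def block(n,im,d,zl=.04):
    h=cv2.cvtColor(im,cv2.COLOR_RGB2HSV).astype(int); m=(h[...,0]>104)&(h[...,0]<124)&(h[...,1]>120)&(h[...,2]>40)&(d>0)
    rr,cc=np.where(m); P=atdepth(n,rr,cc,d[rr,cc],hmod.CC[n]); k=(abs(P[:,0]-.45)<.15)&(abs(P[:,1]-.03)<.2)
    P=P[k]; H=P[(P[:,2]>zl)&(P[:,2]<.14)]; D=P[P[:,2]<.01]
    if len(H): zt=np.percentile(H[:,2],95); T=H[H[:,2]>zt-.006]; rc=cv2.minAreaRect(T[:,:2].astype(np.float32)*1000); print(n,'handle top z',zt.round(4),'n',len(T),'rect mm',np.round(rc[0],1),np.round(rc[1],1),round(rc[2],1),'all',H.mean(0).round(4))
    if len(D): rc=cv2.minAreaRect(D[:,:2].astype(np.float32)*1000); print(n,'pad n',len(D),np.round(rc[0],1),np.round(rc[1],1),round(rc[2],1))
    # white foot
    w=(h[...,1]<60)&(h[...,2]>120)&(d>0); rr,cc=np.where(w); P=atdepth(n,rr,cc,d[rr,cc],hmod.CC[n]); P=P[(abs(P[:,0]-.45)<.08)&(abs(P[:,1]-.03)<.12)&(P[:,2]>.014)&(P[:,2]<.024)]
    if len(P)>20: (x,y),rad=cv2.minEnclosingCircle(P[:,:2].astype(np.float32)*1000); print(n,'foot',round(x,1),round(y,1),round(rad,1),len(P))
E
python3 - <<'E'
from blk import *
st(); im,d=snap('wrist','w24'); heldbar(im,d); im,d=snap('scene','sc24'); block('scene',im,d); im,d=snap('side','si24'); block('side',im,d)
E
```

```text
t 38.43 g [0.5744 0.0435 0.1902] rot [ 1.7997e+02  2.0000e-02 -5.2200e+00] F [ 0.3  0.7 -0.2] w 0.0433 q [ 50.  27. -72.  96.  27.  77. -32.]
y 0.03 x mid -0.0002 z 0.0603
y 0.05 x mid -0.0002 z 0.0613
y 0.08 x mid -0.0001 z 0.0629
y 0.1 x mid None z None
Y max 0.0787 n 4183
scene handle top z 0.0726 n 36 rect mm [488.9  32.3] [21.  22.3] 74.8 all [0.4931 0.0346 0.0608]
scene pad n 663 [429.4  26.3] [104.   91.2] 1.6
scene foot 489.3 32.3 25.5 131
side handle top z 0.0709 n 36 rect mm [484.9  25.8] [16.8 21.2] 75.1 all [0.4856 0.0207 0.0579]
side pad n 934 [437.2  57.2] [190.8 117.2] 80.2
side foot 498.7 44.9 46.4 161
```

```bash
cat >> blk.py <<'E'
def barprof(n,im,d):
    p=np.load('mod2.npy'); t=p[2]
    h=cv2.cvtColor(im,cv2.COLOR_RGB2HSV).astype(int); m=((h[...,0]>3)&(h[...,0]<18)&(h[...,1]>120)&(h[...,2]>50)&(d>0)); rr,cc=np.where(m); Q=atdepth(n,rr,cc,d[rr,cc],hmod.CC[n])-[p[0],p[1],0]
    X=Q[:,0]*np.cos(t)+Q[:,1]*np.sin(t);Y=-Q[:,0]*np.sin(t)+Q[:,1]*np.cos(t);Z=Q[:,2]; k=(abs(X)<.03)&(abs(Y)<.15)&(Z>.03)&(Z<.1); X,Y,Z=X[k],Y[k],Z[k]
    out=[]
    for a in np.arange(-.11,.111,.02):
        s=abs(Y-a)<.008
        if s.sum()>5: zt=np.percentile(Z[s],85); out.append((a.round(2),zt.round(4),np.median(X[s&(Z>zt-.005)]).round(4)))
    print(n,'Y',Y.min().round(4),Y.max().round(4),*out,sep=' | ')
E
python3 - <<'E'
from blk import *
im,d=snap('scene','sc25'); barprof('scene',im,d)
i2,d2=snap('side','si25'); barprof('side',i2,d2)
cv2.imwrite('pics/b25.png',np.hstack([cv2.resize(im[185:305,320:440,::-1],(480,480),interpolation=2),cv2.resize(i2[120:220,255:345,::-1],(320,480),interpolation=2)]))
E
```

```text
scene | Y | -0.1148 | 0.1263 | (np.float64(-0.11), np.float64(0.0542), np.float64(0.0011)) | (np.float64(-0.09), np.float64(0.055), np.float64(0.0006)) | (np.float64(-0.07), np.float64(0.0563), np.float64(0.0023)) | (np.float64(-0.05), np.float64(0.0582), np.float64(0.0011)) | (np.float64(-0.03), np.float64(0.058), np.float64(0.0016)) | (np.float64(-0.01), np.float64(0.0583), np.float64(0.0012)) | (np.float64(0.01), np.float64(0.0614), np.float64(0.0021)) | (np.float64(0.03), np.float64(0.061), np.float64(0.0023)) | (np.float64(0.05), np.float64(0.0633), np.float64(0.003)) | (np.float64(0.07), np.float64(0.0635), np.float64(0.0017)) | (np.float64(0.09), np.float64(0.0647), np.float64(0.0006)) | (np.float64(0.11), np.float64(0.0661), np.float64(0.0017))
side | Y | -0.1134 | 0.1137 | (np.float64(-0.11), np.float64(0.053), np.float64(-0.0011)) | (np.float64(-0.09), np.float64(0.0547), np.float64(-0.0017)) | (np.float64(-0.07), np.float64(0.0557), np.float64(-0.0022)) | (np.float64(-0.05), np.float64(0.056), np.float64(-0.0009)) | (np.float64(-0.03), np.float64(0.0581), np.float64(-0.0028)) | (np.float64(-0.01), np.float64(0.059), np.float64(-0.0027)) | (np.float64(0.01), np.float64(0.0599), np.float64(-0.0017)) | (np.float64(0.03), np.float64(0.0616), np.float64(-0.0017)) | (np.float64(0.05), np.float64(0.0623), np.float64(-0.0017)) | (np.float64(0.07), np.float64(0.0631), np.float64(-0.0033)) | (np.float64(0.09), np.float64(0.065), np.float64(-0.0005)) | (np.float64(0.11), np.float64(0.0651), np.float64(-0.0001))
```

View pics/b25.png

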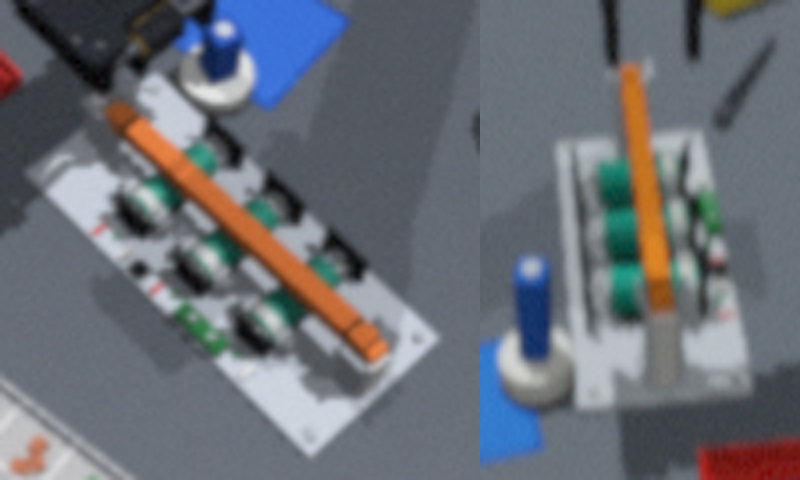

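Call:
jog_arm(rows=[[0.5,0,0.0104,0.03,0,0,0],[0.5,0,0,0.03,0,0,0],[0.5,0,0,0.03,0,0,0],[0.5,0,0,0.02,0,0,0],[0.5,0,0,0,0,0,0],[0.5,0,0,0,0,0,0],[0.5,0,0,0,0,0,0],[0.5,0,0,0,0,0,0]])

```text
time_s: 39.35
tool_pos: [0.5746, 0.0336, 0.246]
tool_rot: [180.0, -0.2, -5.2]
force: [-0.8, 0.8, 1.0]
grip_width: 0.0436
```

Run:
```python
from blk import *
st(); p=np.load('mod2.npy'); print(W(p,[[0,-.09]],.058))
im,d=snap('wrist','w26'); barprof('wrist',im,d)
```

```text
t 39.35 g [0.5751 0.0335 0.082 ] rot [ 1.7998e+02 -1.6000e-01 -5.1700e+00] F [-0.8  0.8  1. ] w 0.0436 q [ 46.  33. -66. 103.  33.  67. -36.]
[[0.57501093 0.03310868 0.058     ]]
wrist | Y | -0.1044 | 0.0359 | (np.float64(-0.11), np.float64(0.0533), np.float64(-0.0005)) | (np.float64(-0.09), np.float64(0.0542), np.float64(-0.0004)) | (np.float64(-0.07), np.float64(0.0554), np.float64(-0.0003)) | (np.float64(-0.05), np.float64(0.0565), np.float64(-0.0008)) | (np.float64(-0.03), np.float64(0.0576), np.float64(-0.0002)) | (np.float64(-0.01), np.float64(0.0588), np.float64(-0.0006)) | (np.float64(0.01), np.float64(0.06), np.float64(-0.0004)) | (np.float64(0.03), np.float64(0.061), np.float64(-0.0003))
```

Call:
jog_arm(rows=[[0.5,0,0,0.012,0,0,0],[0.5,0,0,0.009,0,0,0],[0.5,0,0,0.002,0,0,0],[0.5,0,0,0,0,0,0],[0.5,0,0,0,0,0,0],[1,0,0,0,0,0,0],[1,0,0,0,0,0,0],[1,0,0,0,0,0,0],[1,0,0,0,0,0,0],[1,0,0,0,0,0,0],[1,0,0,0,0,0,0]], grip_force=40)

```text
time_s: 40.32
tool_pos: [0.5739, 0.0329, 0.2212]
tool_rot: [179.9, -0.0, -5.2]
force: [1.0, -0.0, -0.3]
grip_width: 0.0154
```

Call:
jog_arm(rows=[[1,0,0,-0.002,0,0,0],[1,0,0,-0.002,0,0,0],[1,0,0,-0.002,0,0,0],[1,0,0,0,0,0,0],[1,0,0,0,0,0,0]])

```text
time_s: 40.73
tool_pos: [0.5739, 0.0329, 0.2273]
tool_rot: [179.9, -0.0, -5.2]
force: [0.4, 0.2, -0.6]
grip_width: 0.0154
```

Run:
```python
from blk import *
st(); im,d=snap('wrist','w27'); barprof('wrist',im,d)
```

```text
t 40.73 g [0.5739 0.0327 0.0633] rot [ 1.7994e+02 -2.0000e-02 -5.2000e+00] F [ 0.4  0.2 -0.6] w 0.0154 q [ 45.  34. -65. 103.  34.  65. -36.]
wrist | Y | -0.1262 | 0.0275 | (np.float64(-0.11), np.float64(0.0536), np.float64(-0.0011)) | (np.float64(-0.09), np.float64(0.0604), np.float64(-0.001)) | (np.float64(-0.07), np.float64(0.0613), np.float64(-0.0009)) | (np.float64(-0.05), np.float64(0.0625), np.float64(-0.0008)) | (np.float64(-0.03), np.float64(0.0636), np.float64(-0.0008)) | (np.float64(-0.01), np.float64(0.0646), np.float64(-0.0007)) | (np.float64(0.01), np.float64(0.0657), np.float64(-0.0006)) | (np.float64(0.03), np.float64(0.0665), np.float64(-0.0005))
```

Call:
jog_arm(rows=[[1,0,0,-0.008,0,0,0],[1,0,0,-0.008,0,0,0],[1,0,-0.0013,0,-1.45,0,0],[1,0,-0.0013,0,-1.45,0,0],[1,0,0,0,0,0,0],[1,0,0,0,0,0,0],[1,0,0,0,0,0,0],[1,0,0,0,0,0,0],[1,0,0,0,0,0,0]])

```text
time_s: 41.53
tool_pos: [0.5741, 0.0359, 0.2431]
tool_rot: [177.1, -0.0, -5.2]
force: [0.1, 1.7, 0.8]
grip_width: 0.0156
```

Run:
```python
from blk import *
st(); im,d=snap('wrist','w28'); barprof('wrist',im,d)
im,d=snap('scene','sc28'); barprof('scene',im,d); np.save('sc28d.npy',d)
h=cv2.cvtColor(im,cv2.COLOR_RGB2HSV); print([tuple(h[r,c]) for r,c in ((209,350),(211,352))])
cv2.imwrite('pics/b28.png',cv2.resize(im[190:290,330:440,::-1],(660,600),interpolation=2))
```

```text
t 41.53 g [0.5733 0.0277 0.0793] rot [177.1   -0.    -5.18] F [0.1 1.7 0.8] w 0.0156 q [ 44.  33. -65. 102.  35.  68. -37.]
wrist | Y | -0.1237 | 0.0223 | (np.float64(-0.09), np.float64(0.0762), np.float64(-0.0011)) | (np.float64(-0.07), np.float64(0.0762), np.float64(-0.0011)) | (np.float64(-0.05), np.float64(0.0764), np.float64(-0.001)) | (np.float64(-0.03), np.float64(0.0765), np.float64(-0.0009)) | (np.float64(-0.01), np.float64(0.0766), np.float64(-0.0008)) | (np.float64(0.01), np.float64(0.0767), np.float64(-0.0008)) | (np.float64(0.03), np.float64(0.0753), np.float64(-0.0043))
scene | Y | -0.0769 | 0.1219 | (np.float64(-0.07), np.float64(0.0778), np.float64(0.0012)) | (np.float64(-0.05), np.float64(0.0771), np.float64(0.0008)) | (np.float64(-0.03), np.float64(0.0768), np.float64(-0.0003)) | (np.float64(-0.01), np.float64(0.0782), np.float64(0.0017)) | (np.float64(0.01), np.float64(0.0777), np.float64(0.0007)) | (np.float64(0.03), np.float64(0.0774), np.float64(0.0021)) | (np.float64(0.05), np.float64(0.0772), np.float64(0.0013)) | (np.float64(0.07), np.float64(0.0785), np.float64(0.0019)) | (np.float64(0.09), np.float64(0.0778), np.float64(0.0007)) | (np.float64(0.11), np.float64(0.0771), np.float64(0.0013))
[(np.uint8(113), np.uint8(28), np.uint8(37)), (np.uint8(90), np.uint8(6), np.uint8(40))]
```

View pics/b28.png

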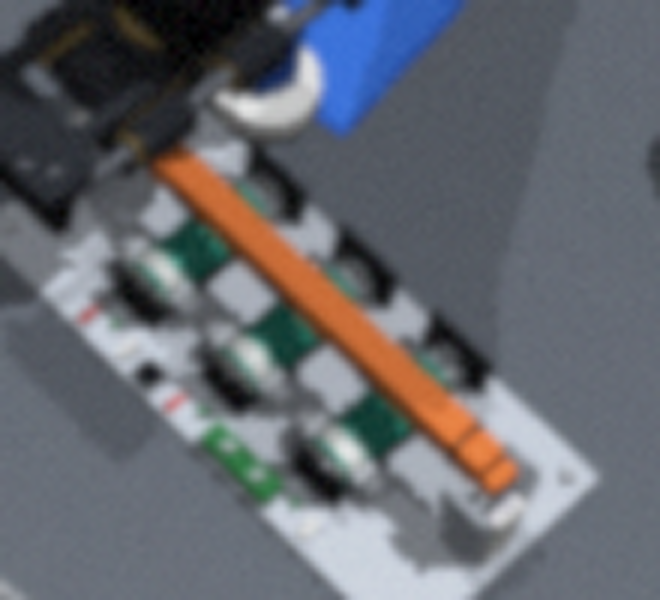

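Call:
jog_arm(rows=[[1,0.0006,0,0.005,0,0,0],[1,0,0,0.005,0,0,0],[1,0,0,0.003,0,0,0],[1,0,0,0,0,0,0],[1,0,0,0,0,0,0],[1,0,0,0,0,0,0]])

```text
time_s: 42.13
tool_pos: [0.575, 0.036, 0.2307]
tool_rot: [177.2, -0.1, -5.1]
force: [1.2, 4.5, 5.3]
grip_width: 0.0156
```

Run:
```python
from blk import *
st(); im,d=snap('wrist','w29'); barprof('wrist',im,d)
im,d=snap('scene','sc29'); barprof('scene',im,d)
```

```text
t 42.13 g [0.5745 0.0279 0.0669] rot [ 1.7716e+02 -9.0000e-02 -5.1300e+00] F [1.2 4.5 5.3] w 0.0156 q [ 44.  34. -64. 103.  36.  67. -38.]
wrist | Y | -0.1227 | 0.0237 | (np.float64(-0.09), np.float64(0.0639), np.float64(0.0)) | (np.float64(-0.07), np.float64(0.0632), np.float64(0.0001)) | (np.float64(-0.05), np.float64(0.0625), np.float64(0.0002)) | (np.float64(-0.03), np.float64(0.0619), np.float64(0.0002)) | (np.float64(-0.01), np.float64(0.0613), np.float64(0.0003)) | (np.float64(0.01), np.float64(0.0606), np.float64(0.0003)) | (np.float64(0.03), np.float64(0.0602), np.float64(0.0004))
scene | Y | -0.0767 | 0.1212 | (np.float64(-0.07), np.float64(0.0629), np.float64(0.0018)) | (np.float64(-0.05), np.float64(0.0637), np.float64(0.0024)) | (np.float64(-0.03), np.float64(0.0632), np.float64(0.0014)) | (np.float64(-0.01), np.float64(0.0625), np.float64(0.0025)) | (np.float64(0.01), np.float64(0.0618), np.float64(0.0025)) | (np.float64(0.03), np.float64(0.0607), np.float64(0.0023)) | (np.float64(0.05), np.float64(0.0601), np.float64(0.0022)) | (np.float64(0.07), np.float64(0.0592), np.float64(0.003)) | (np.float64(0.09), np.float64(0.0585), np.float64(0.0026)) | (np.float64(0.11), np.float64(0.0586), np.float64(0.0021))
```

Call:
jog_arm(rows=[[1,0,0,-0.005,0,0,0],[1,0,-0.0022,0,0,0,0],[1,0,0,0,0,0,0],[1,0,0,0,0,0,0],[1,0,0,0.003,0,0,0],[1,0,0,0.002,0,0,0],[1,0,0,0,0,0,0],[1,0,0,0,0,0,0],[1,0,0,0,0,0,0]])

```text
time_s: 42.98
tool_pos: [0.5751, 0.0369, 0.2303]
tool_rot: [177.0, -0.1, -5.2]
force: [0.7, 2.1, 4.6]
grip_width: 0.0159
```

Run:
```python
from blk import *
st(); im,d=snap('wrist','w30'); barprof('wrist',im,d)
im,d=snap('scene','sc30'); barprof('scene',im,d)
```

```text
t 42.98 g [0.5745 0.0284 0.0666] rot [ 1.7703e+02 -5.0000e-02 -5.2100e+00] F [0.7 2.1 4.6] w 0.0159 q [ 43.  34. -64. 103.  36.  67. -38.]
wrist | Y | -0.1222 | 0.0241 | (np.float64(-0.11), np.float64(0.0594), np.float64(-0.001)) | (np.float64(-0.09), np.float64(0.0636), np.float64(-0.0003)) | (np.float64(-0.07), np.float64(0.0628), np.float64(0.0)) | (np.float64(-0.05), np.float64(0.0621), np.float64(0.0002)) | (np.float64(-0.03), np.float64(0.0615), np.float64(0.0003)) | (np.float64(-0.01), np.float64(0.0608), np.float64(0.0003)) | (np.float64(0.01), np.float64(0.0601), np.float64(0.0004)) | (np.float64(0.03), np.float64(0.0596), np.float64(0.0009))
scene | Y | -0.0764 | 0.1213 | (np.float64(-0.07), np.float64(0.0634), np.float64(0.0019)) | (np.float64(-0.05), np.float64(0.0625), np.float64(0.0016)) | (np.float64(-0.03), np.float64(0.0625), np.float64(0.0025)) | (np.float64(-0.01), np.float64(0.0613), np.float64(0.0034)) | (np.float64(0.01), np.float64(0.0613), np.float64(0.0026)) | (np.float64(0.03), np.float64(0.0605), np.float64(0.0029)) | (np.float64(0.05), np.float64(0.0594), np.float64(0.0014)) | (np.float64(0.07), np.float64(0.0577), np.float64(0.0025)) | (np.float64(0.09), np.float64(0.0583), np.float64(0.0021)) | (np.float64(0.11), np.float64(0.057), np.float64(0.0031))
```

Call:
jog_arm(rows=[[1,0,0,-0.008,0,0,0],[1,0,0.0035,0,2,0,0],[1,0,0,0,0,0,0],[1,0,0,0,0,0,0],[1,0,0,0,0,0,0],[1,0,0,0,0,0,0]])

```text
time_s: 43.58
tool_pos: [0.5743, 0.0338, 0.2378]
tool_rot: [179.0, 0.0, -5.2]
force: [-0.3, -0.7, 0.2]
grip_width: 0.0155
```

Run:
```python
from blk import *
st(); im,d=snap('wrist','w31'); barprof('wrist',im,d)
im,d=snap('scene','sc31'); barprof('scene',im,d)
```

```text
t 43.58 g [0.5739 0.031  0.0739] rot [ 1.79e+02  4.00e-02 -5.20e+00] F [-0.3 -0.7  0.2] w 0.0155 q [ 45.  33. -65. 103.  34.  66. -36.]
wrist | Y | -0.1195 | 0.027 | (np.float64(-0.11), np.float64(0.0657), np.float64(-0.0015)) | (np.float64(-0.09), np.float64(0.0711), np.float64(-0.0008)) | (np.float64(-0.07), np.float64(0.0712), np.float64(-0.0007)) | (np.float64(-0.05), np.float64(0.0714), np.float64(-0.0007)) | (np.float64(-0.03), np.float64(0.0716), np.float64(-0.0006)) | (np.float64(-0.01), np.float64(0.0717), np.float64(-0.0005)) | (np.float64(0.01), np.float64(0.0719), np.float64(-0.0004)) | (np.float64(0.03), np.float64(0.0721), np.float64(-0.0004))
scene | Y | -0.0767 | 0.1252 | (np.float64(-0.07), np.float64(0.0719), np.float64(0.0005)) | (np.float64(-0.05), np.float64(0.0716), np.float64(0.0015)) | (np.float64(-0.03), np.float64(0.0734), np.float64(0.0008)) | (np.float64(-0.01), np.float64(0.0736), np.float64(0.0019)) | (np.float64(0.01), np.float64(0.0732), np.float64(0.0013)) | (np.float64(0.03), np.float64(0.073), np.float64(0.0014)) | (np.float64(0.05), np.float64(0.0732), np.float64(0.0025)) | (np.float64(0.07), np.float64(0.0729), np.float64(0.0006)) | (np.float64(0.09), np.float64(0.0735), np.float64(0.0023)) | (np.float64(0.11), np.float64(0.0726), np.float64(0.0017))
```

Call:
jog_arm(rows=[[1,0.0004,0.0012,0,0,0,0],[1,0,0,0.003,0,0,0],[1,0,0,0.003,0,0,0],[1,0,0,0.0015,0,0,0],[1,0,0,0,0,0,0],[1,0,0,0,0,0,0],[1,0,0,0,0,0,0],[1,0,0,0,0,0,0]])

```text
time_s: 44.35
tool_pos: [0.5748, 0.0326, 0.2307]
tool_rot: [179.0, -0.0, -5.2]
force: [0.5, 0.1, -1.3]
grip_width: 0.0155
```

Run:
```python
from blk import *
st(); im,d=snap('wrist','w32'); barprof('wrist',im,d)
im,d=snap('scene','sc32'); barprof('scene',im,d)
```

```text
t 44.35 g [0.5746 0.0298 0.0668] rot [179.04  -0.    -5.2 ] F [ 0.5  0.1 -1.3] w 0.0155 q [ 45.  34. -65. 103.  35.  66. -37.]
wrist | Y | -0.1208 | 0.0255 | (np.float64(-0.11), np.float64(0.0587), np.float64(-0.0007)) | (np.float64(-0.09), np.float64(0.064), np.float64(-0.0001)) | (np.float64(-0.07), np.float64(0.0641), np.float64(-0.0)) | (np.float64(-0.05), np.float64(0.0643), np.float64(0.0001)) | (np.float64(-0.03), np.float64(0.0644), np.float64(0.0002)) | (np.float64(-0.01), np.float64(0.0647), np.float64(0.0002)) | (np.float64(0.01), np.float64(0.0648), np.float64(0.0003)) | (np.float64(0.03), np.float64(0.065), np.float64(0.0004))
scene | Y | -0.0764 | 0.1241 | (np.float64(-0.07), np.float64(0.0642), np.float64(0.0023)) | (np.float64(-0.05), np.float64(0.0648), np.float64(0.0019)) | (np.float64(-0.03), np.float64(0.0651), np.float64(0.0032)) | (np.float64(-0.01), np.float64(0.0656), np.float64(0.0017)) | (np.float64(0.01), np.float64(0.0656), np.float64(0.0021)) | (np.float64(0.03), np.float64(0.0655), np.float64(0.0024)) | (np.float64(0.05), np.float64(0.0671), np.float64(0.004)) | (np.float64(0.07), np.float64(0.0669), np.float64(0.0027)) | (np.float64(0.09), np.float64(0.066), np.float64(0.0025)) | (np.float64(0.11), np.float64(0.0672), np.float64(0.004))
```

Call:
jog_arm(rows=[[1,0,0,0.001,0,0,0],[1,0,0,0,0,0,0],[1,0,0,0,0,0,0],[0.6,0,0,0,0,0,0],[0.6,0,0,0,0,0,0],[0.6,0,0,0,0,0,0],[0.6,0,0,-0.01,0,0,0],[0.6,0,0,-0.025,0,0,0],[0.5,0,0,-0.035,0,0,0],[0.5,0,0,-0.02,0,0,0],[0.5,0,0,0,0,0,0],[0.5,0,0,0,0,0,0]])

```text
time_s: 45.45
tool_pos: [0.5753, 0.0343, 0.3214]
tool_rot: [179.0, -0.2, -5.2]
force: [0.4, 0.0, -0.9]
grip_width: 0.0427
```

Run:
```python
from blk import *
st(); im,d=snap('wrist','w33'); barprof('wrist',im,d)
im,d=snap('scene','sc33'); barprof('scene',im,d); block('scene',im,d)
im,d=snap('side','si33'); barprof('side',im,d)
```

```text
t 45.45 g [0.5755 0.0315 0.1574] rot [ 1.7903e+02 -1.7000e-01 -5.2100e+00] F [ 0.4  0.  -0.9] w 0.0427 q [ 49.  29. -70.  98.  29.  74. -33.]
wrist | Y | -0.1194 | 0.0545 | (np.float64(-0.11), np.float64(0.0627), np.float64(0.0001)) | (np.float64(-0.09), np.float64(0.0631), np.float64(0.0002)) | (np.float64(-0.07), np.float64(0.0632), np.float64(0.0003)) | (np.float64(-0.05), np.float64(0.0634), np.float64(0.0003)) | (np.float64(-0.03), np.float64(0.0635), np.float64(0.0005)) | (np.float64(-0.01), np.float64(0.0638), np.float64(0.0002)) | (np.float64(0.01), np.float64(0.0641), np.float64(0.0007)) | (np.float64(0.03), np.float64(0.064), np.float64(0.0001)) | (np.float64(0.05), np.float64(0.0642), np.float64(0.0009))
scene | Y | -0.1172 | 0.1242 | (np.float64(-0.11), np.float64(0.0625), np.float64(0.0007)) | (np.float64(-0.09), np.float64(0.0631), np.float64(0.0011)) | (np.float64(-0.07), np.float64(0.0642), np.float64(0.0026)) | (np.float64(-0.05), np.float64(0.0647), np.float64(0.0015)) | (np.float64(-0.03), np.float64(0.065), np.float64(0.0018)) | (np.float64(-0.01), np.float64(0.06
[... 635 characters left out ...]
.float64(-0.0006)) | (np.float64(-0.09), np.float64(0.063), np.float64(-0.0019)) | (np.float64(-0.07), np.float64(0.0629), np.float64(-0.0011)) | (np.float64(-0.05), np.float64(0.0638), np.float64(-0.0009)) | (np.float64(-0.03), np.float64(0.0637), np.float64(-0.0009)) | (np.float64(-0.01), np.float64(0.0634), np.float64(-0.0006)) | (np.float64(0.01), np.float64(0.0636), np.float64(-0.001)) | (np.float64(0.03), np.float64(0.0641), np.float64(-0.0017)) | (np.float64(0.05), np.float64(0.064), np.float64(-0.0018)) | (np.float64(0.07), np.float64(0.065), np.float64(-0.0005)) | (np.float64(0.09), np.float64(0.0641), np.float64(0.0006)) | (np.float64(0.11), np.float64(0.0636), np.float64(-0.0001))
```

Run:
```python
from blk import *
plan([((.475,-.02,.21),-15,0,.4,36)])
```

```text
-- 4 rows to [ 0.475 -0.02   0.21 ] -15 0
[0.4, -0.0235, 0.0159, -0.0135, 0.25, 0.0, 2.45] x 1
[0.4, -0.0229, 0.0168, -0.0136, 0.25, 0.0, 2.45] x 1
[0.4, -0.0222, 0.0177, -0.0137, 0.25, 0.0, 2.45] x 1
[0.4, -0.0214, 0.0186, -0.0137, 0.25, 0.0, 2.45] x 1
```

Call:
jog_arm(rows=[[0.4,-0.0235,0.0159,-0.0135,0.25,0,2.45],[0.4,-0.0229,0.0168,-0.0136,0.25,0,2.45],[0.4,-0.0222,0.0177,-0.0137,0.25,0,2.45],[0.4,-0.0214,0.0186,-0.0137,0.25,0,2.45],[0.4,0,0,0,0,0,0],[0.4,0,0,0,0,0,0],[0.4,0,0,0,0,0,0],[0.4,0,0,0,0,0,0],[0.4,0,0,0,0,0,0],[0.4,0,0,0,0,0,0]])

```text
time_s: 46.43
tool_pos: [0.4807, -0.0163, 0.372]
tool_rot: [-179.7, 0.1, -14.2]
force: [-0.0, 0.2, 0.6]
grip_width: 0.0521
```

Run:
```python
from blk import *
st(); im,d=snap('wrist','w34'); block('wrist',im,d,.05); np.save('w34d.npy',d)
```

```text
t 46.43 g [ 0.4805 -0.0154  0.208 ] rot [-1.7971e+02  1.2000e-01 -1.4200e+01] F [-0.   0.2  0.6] w 0.0521 q [ 75.   4. -78. 107.   4.  72. -17.]
wrist handle top z 0.072 n 361 rect mm [487.1  30.5] [20.9 20.3] 70.8 all [0.4875 0.0315 0.07  ]
wrist pad n 7299 [430.7  19.3] [100.1  99.9] 2.9
wrist foot 502.2 58.9 57.7 1170
```

View pics/w34.png

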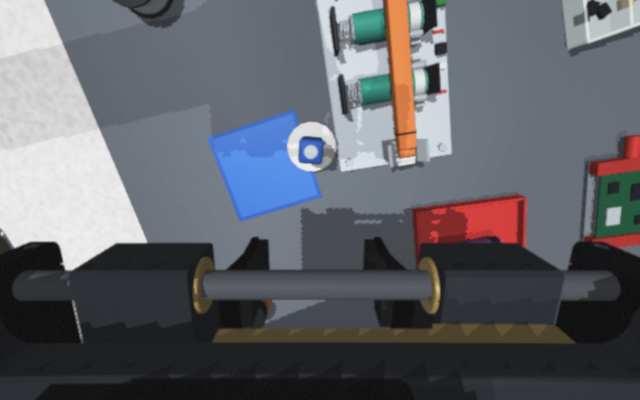

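Run:
```python
from blk import *
st(); plan([((.487,.0305,.13),-109.2,0,.4,36)])
```

```text
t 46.48 g [ 0.4806 -0.0156  0.2082] rot [-1.7975e+02  1.0000e-01 -1.4210e+01] F [-0.1 -0.7 -0. ] w 0.0519 q [ 75.   4. -78. 107.   4.  72. -17.]
-- 16 rows to [0.487  0.0305 0.13  ] -109.2 0
[0.4, -0.0004, -0.0029, 0.0049, -0.01, 0.02, 5.94] x 1
[0.4, -0.0007, -0.0028, 0.0049, -0.01, 0.02, 5.94] x 1
[0.4, -0.0009, -0.0028, 0.0049, -0.01, 0.02, 5.94] x 1
[0.4, -0.0012, -0.0027, 0.0049, -0.01, 0.02, 5.94] x 1
[0.4, -0.0015, -0.0025, 0.0049, -0.01, 0.02, 5.94] x 1
[0.4, -0.0017, -0.0024, 0.0049, -0.01, 0.02, 5.94] x 1
[0.4, -0.002, -0.0022, 0.0049, -0.01, 0.02, 5.94] x 1
[0.4, -0.0022, -0.002, 0.0049, -0.01, 0.02, 5.94] x 1
[0.4, -0.0024, -0.0017, 0.0049, -0.01, 0.02, 5.94] x 1
[0.4, -0.0026, -0.0015, 0.0049, -0.01, 0.02, 5.94] x 1
[0.4, -0.0027, -0.0012, 0.0049, -0.01, 0.02, 5.94] x 1
[0.4, -0.0028, -0.0009, 0.0049, -0.01, 0.02, 5.94] x 1
[0.4, -0.0029, -0.0006, 0.0049, -0.01, 0.02, 5.94] x 1
[0.4, -0.0029, -0.0004, 0.0049, -0.01, 0.02, 5.94] x 1
[0.4, -0.003, -0.0001, 0.0049, -0.01, 0.02, 5.94] x 1
[0.4, -0.0029, 0.0002, 0.0049, -0.01, 0.02, 5.94] x 1
```

Call:
jog_arm(rows=[[0.4,-0.0004,-0.0029,0.0049,0,0,5.94],[0.4,-0.0007,-0.0028,0.0049,0,0,5.94],[0.4,-0.0009,-0.0028,0.0049,0,0,5.94],[0.4,-0.0012,-0.0027,0.0049,0,0,5.94],[0.4,-0.0015,-0.0025,0.0049,0,0,5.94],[0.4,-0.0017,-0.0024,0.0049,0,0,5.94],[0.4,-0.002,-0.0022,0.0049,0,0,5.94],[0.4,-0.0022,-0.002,0.0049,0,0,5.94],[0.4,-0.0024,-0.0017,0.0049,0,0,5.94],[0.4,-0.0026,-0.0015,0.0049,0,0,5.94],[0.4,-0.0027,-0.0012,0.0049,0,0,5.94],[0.4,-0.0028,-0.0009,0.0049,0,0,5.94]])

```text
time_s: 47.48
tool_pos: [0.4853, 0.0187, 0.313]
tool_rot: [180.0, 0.1, -85.9]
force: [-0.1, 0.4, 0.3]
grip_width: 0.0523
```

Call:
jog_arm(rows=[[0.4,-0.0029,-0.0006,0.0049,0,0,5.94],[0.4,-0.0029,-0.0004,0.0049,0,0,5.94],[0.4,-0.003,-0.0001,0.0049,0,0,5.94],[0.4,-0.0029,0.0002,0.0049,0,0,5.94],[0.4,0,0,0,0,0,0],[0.4,0,0,0,0,0,0],[0.4,0,0,0,0,0,0],[0.4,0,0,0,0,0,0],[0.4,0,0,0,0,0,0],[0.4,0,0,0,0,0,0]])

```text
time_s: 48.32
tool_pos: [0.487, 0.0293, 0.2946]
tool_rot: [-179.9, -0.0, -109.4]
force: [0.4, -0.0, 0.6]
grip_width: 0.0523
```

Run:
```python
from blk import *
st(); im,d=snap('wrist','w35'); block('wrist',im,d,.05); plan([((.487,.0305,.052),-109.2,0,.4,25)])
```

```text
t 48.32 g [0.4871 0.0292 0.1306] rot [-179.95   -0.   -109.42] F [ 0.4 -0.   0.6] w 0.0523 q [  52.   10.  -63.  112.   10.   64. -124.]
wrist handle top z 0.118 n 113 rect mm [482.   2.] [ 8.2 20.3] 41.5 all [0.4893 0.0252 0.0744]
wrist pad n 5325 [430.9  19.4] [100.3 100.1] 3.2
wrist foot 487.0 30.4 25.9 1582
-- 4 rows to [0.487  0.0305 0.052 ] -109.2 0
[0.4, -0.0003, 0.0001, 0.0197, -0.01, -0.0, -0.06] x 4
```

Call:
jog_arm(rows=[[0.4,-0.0003,0,0.025,0,0,0],[0.4,-0.0003,0,0.025,0,0,0],[0.4,-0.0003,0,0.02,0,0,0],[0.4,0,0,0.0085,0,0,0],[0.4,0,0,0,0,0,0],[0.4,0,0,0,0,0,0],[0.4,0,0,0,0,0,0],[1,0,0,0,0,0,0],[1,0,0,0,0,0,0],[1,0,0,0,0,0,0],[1,0,0,0,0,0,0],[1,0,0,0,0,0,0]], grip_force=50)

```text
time_s: 49.37
tool_pos: [0.4873, 0.0302, 0.2162]
tool_rot: [-179.9, -0.0, -109.4]
force: [-0.4, -0.6, 0.1]
grip_width: 0.0267
```

Call:
jog_arm(rows=[[1,0,0,0,0,0,0],[1,0,0,0,0,0,0],[1,0,0,-0.02,0,0,0],[1,0,0,-0.035,0,0,0],[1,0,0,-0.035,0,0,0],[1,0,0,0,0,0,0],[1,0,0,0,0,0,0],[1,0,0,0,0,0,0],[1,0,0,0,0,0,0]])

```text
time_s: 50.12
tool_pos: [0.4864, 0.03, 0.3045]
tool_rot: [179.9, -0.1, -109.4]
force: [0.2, -0.4, -2.6]
grip_width: 0.0219
```

Run:
```python
from blk import *
st(); im,d=snap('scene','sc36'); barprof('scene',im,d)
p=np.load('mod2.npy'); print(W(p,[[0,0],[0,.07],[0,-.07]],0)); plan([((.5828,.1228,.143),-109.2,0,1,36)])
```

```text
t 50.12 g [0.486  0.03   0.1405] rot [ 1.7988e+02 -5.0000e-02 -1.0944e+02] F [ 0.2 -0.4 -2.6] w 0.0219 q [  53.   10.  -64.  111.   10.   65. -124.]
scene | Y | -0.1197 | 0.1238 | (np.float64(-0.11), np.float64(0.0627), np.float64(0.0012)) | (np.float64(-0.09), np.float64(0.064), np.float64(0.0022)) | (np.float64(-0.07), np.float64(0.0642), np.float64(0.0031)) | (np.float64(-0.05), np.float64(0.0641), np.float64(0.0024)) | (np.float64(-0.03), np.float64(0.0649), np.float64(0.0022)) | (np.float64(-0.01), np.float64(0.0635), np.float64(0.003)) | (np.float64(0.01), np.float64(0.064), np.float64(0.0025)) | (np.float64(0.03), np.float64(0.0654), np.float64(0.0025)) | (np.float64(0.05), np.float64(0.0645), np.float64(0.0019)) | (np.float64(0.07), np.float64(0.065), np.float64(0.0023)) | (np.float64(0.09), np.float64(0.0653), np.float64(0.0029)) | (np.float64(0.11), np.float64(0.0653), np.float64(0.0025))
[[0.58283664 0.1227678  0.        ]
 [0.5889233  0.19250268 0.        ]
 [0.57674997 0.05303293 0.        ]]
-- 4 rows to [0.5828 0.1228 0.143 ] -109.2 0
[1, -0.0299, -0.015, -0.0007, 0.03, -0.01, -0.06] x 1
[1, -0.0298, -0.015, -0.0007, 0.03, -0.01, -0.06] x 1
[1, -0.0298, -0.0151, -0.0007, 0.03, -0.01, -0.06] x 2
```

Call:
jog_arm(rows=[[1,-0.0299,-0.015,-0.0007,0,0,0],[1,-0.0298,-0.015,-0.0007,0,0,0],[1,-0.0298,-0.0151,-0.0007,0,0,0],[1,-0.0298,-0.0151,-0.0007,0,0,0],[1,0,0,0,0,0,0],[1,0,0,0,0,0,0],[1,0,0,0.012,0,0,0],[1,0,0,0.01,0,0,0],[1,0,0,0,0,0,0],[1,0,0,0,0,0,0],[1,0,0,0,0,0,0],[1,0,0,0,0,0,0]])

```text
time_s: 51.17
tool_pos: [0.5837, 0.1222, 0.2872]
tool_rot: [-179.9, -0.0, -109.5]
force: [0.2, -0.2, -1.8]
grip_width: 0.0219
```

Run:
```python
from blk import *
st(); plan([((.5828,.1228,.1035),-109.2,0,1,3)])
```

```text
t 51.17 g [0.584  0.1221 0.1232] rot [-1.7991e+02 -1.0000e-02 -1.0949e+02] F [ 0.2 -0.2 -1.8] w 0.0219 q [  32.   28.  -58.   98.   25.   69. -142.]
-- 7 rows to [0.5828 0.1228 0.1035] -109.2 0
[1, -0.0, 0.0002, 0.0028, -0.01, -0.0, -0.04] x 7
```

Call:
jog_arm(rows=[[1,0,0.0002,0.0028,0,0,0],[1,0,0.0002,0.0028,0,0,0],[1,0,0.0002,0.0028,0,0,0],[1,0,0.0002,0.0028,0,0,0],[1,0,0,0,0,0,0]])

```text
time_s: 51.58
tool_pos: [0.5827, 0.123, 0.2749]
tool_rot: [180.0, -0.0, -109.4]
force: [-0.3, -0.4, -0.7]
grip_width: 0.0214
```

Call:
jog_arm(rows=[[1,0,0,0.0025,0,0,0],[1,0,0,0.0025,0,0,0],[1,0,0,0.0025,0,0,0],[1,0,0,0,0,0,0],[1,0,0,0,0,0,0]])

```text
time_s: 52.0
tool_pos: [0.5828, 0.123, 0.2677]
tool_rot: [-180.0, -0.0, -109.4]
force: [-0.0, -0.3, -2.3]
grip_width: 0.0217
```

Run:
```python
from blk import *
st(); im,d=snap('scene','sc37'); barprof('scene',im,d); im,d=snap('side','si37'); barprof('side',im,d)
```

```text
t 52.0 g [0.5828 0.123  0.1037] rot [-1.7999e+02 -1.0000e-02 -1.0943e+02] F [-0.  -0.3 -2.3] w 0.0217 q [  31.   29.  -57.   99.   26.   67. -143.]
scene | Y | -0.1182 | 0.1209 | (np.float64(-0.11), np.float64(0.053), np.float64(0.0025)) | (np.float64(-0.09), np.float64(0.0544), np.float64(0.0036)) | (np.float64(-0.07), np.float64(0.0543), np.float64(0.0031)) | (np.float64(-0.05), np.float64(0.0534), np.float64(0.003)) | (np.float64(-0.03), np.float64(0.0542), np.float64(0.0045)) | (np.float64(0.03), np.float64(0.0542), np.float64(0.0061)) | (np.float64(0.05), np.float64(0.0533), np.float64(0.004)) | (np.float64(0.07), np.float64(0.0534), np.float64(0.0021)) | (np.float64(0.09), np.float64(0.0543), np.float64(0.004)) | (np.float64(0.11), np.float64(0.0545), np.float64(0.0021))
side | Y | -0.1193 | -0.0228 | (np.float64(-0.11), np.float64(0.0526), np.float64(0.0)) | (np.float64(-0.09), np.float64(0.0528), np.float64(-0.0004)) | (np.float64(-0.07), np.float64(0.0533), np.float64(-0.0002)) | (np.float64(-0.05), np.float64(0.0536), np.float64(0.0001)) | (np.float64(-0.03), np.float64(0.0538), np.float64(-0.0003))
```

Call:
jog_arm(rows=[[1,0,0,0.001,0,0,0],[1,0,0,0.001,0,0,0],[1,0,0,0.001,0,0,0],[1,0,0,0,0,0,0],[1,0,0,0,0,0,0],[1,0,0,0,0,0,0]])

```text
time_s: 52.6
tool_pos: [0.5831, 0.1233, 0.2675]
tool_rot: [-179.9, -0.1, -109.4]
force: [-4.7, -2.8, 14.5]
grip_width: 0.0217
```

Run:
```python
from blk import *
st(); im,d=snap('scene','sc38'); barprof('scene',im,d)
```

```text
t 52.6 g [0.5832 0.123  0.1035] rot [-1.7992e+02 -8.0000e-02 -1.0945e+02] F [-4.7 -2.8 14.5] w 0.0217 q [  31.   29.  -57.   99.   26.   67. -143.]
scene | Y | -0.1192 | 0.1202 | (np.float64(-0.11), np.float64(0.0541), np.float64(0.0023)) | (np.float64(-0.09), np.float64(0.0538), np.float64(0.0032)) | (np.float64(-0.07), np.float64(0.0539), np.float64(0.003)) | (np.float64(-0.05), np.float64(0.0531), np.float64(0.0029)) | (np.float64(-0.03), np.float64(0.0546), np.float64(0.0034)) | (np.float64(0.03), np.float64(0.054), np.float64(0.0071)) | (np.float64(0.05), np.float64(0.0534), np.float64(0.0045)) | (np.float64(0.07), np.float64(0.054), np.float64(0.0041)) | (np.float64(0.09), np.float64(0.0545), np.float64(0.0038)) | (np.float64(0.11), np.float64(0.0535), np.float64(0.0021))
```

Run:
```python
from blk import *
plan([((.436,.0195,.146),-109.2,0,1,34)],start=((.5832,.123,.146),-109.45,0))
```

```text
-- 6 rows to [0.436  0.0195 0.146 ] -109.2 0
[1, 0.0244, 0.0174, 0.0, 0.0, 0.0, -0.04] x 4
[1, 0.0244, 0.0175, 0.0, 0.0, 0.0, -0.04] x 2
```

Call:
jog_arm(rows=[[1,0,0,-0.01,0,0,0],[1,0,0,-0.02,0,0,0],[1,0,0,-0.0155,0,0,0]])

```text
time_s: 52.9
tool_pos: [0.5828, 0.1232, 0.3113]
tool_rot: [-180.0, 0.0, -109.4]
force: [0.9, -0.3, -1.6]
grip_width: 0.0212
```

Call:
jog_arm(rows=[[1,0.0244,0.0174,0,0,0,0],[1,0.0244,0.0174,0,0,0,0],[1,0.0244,0.0174,0,0,0,0],[1,0.0244,0.0174,0,0,0,0],[1,0.0244,0.0174,0,0,0,0],[1,0.0244,0.0174,0,0,0,0],[1,0,0,0,0,0,0],[1,0,0,0,0,0,0],[1,0,0,0,0,0,0],[1,0,0,0,0,0,0],[1,0,0,0,0,0,0],[1,0,0,0,0,0,0]])

```text
time_s: 53.9
tool_pos: [0.4363, 0.0206, 0.3103]
tool_rot: [179.9, 0.2, -109.3]
force: [0.5, -0.2, -1.4]
grip_width: 0.0217
```

Run:
```python
from blk import *
st(); plan([((.436,.0195,.08),-109.2,0,1,30),((.436,.0195,.0525),-109.2,0,1,10)])
```

```text
t 53.9 g [0.4363 0.0212 0.1463] rot [ 179.92    0.18 -109.3 ] F [ 0.5 -0.2 -1.4] w 0.0217 q [  64.   -4.  -67.  117.   -4.   65. -110.]
-- 3 rows to [0.436  0.0195 0.08  ] -109.2 0
[1, 0.0004, -0.0001, 0.0221, 0.03, 0.06, -0.03] x 1
[1, 0.0004, -0.0, 0.0221, 0.03, 0.06, -0.03] x 2
-- 3 rows to [0.436  0.0195 0.0525] -109.2 0
[1, 0.0, -0.0, 0.0092, 0.0, 0.0, 0.0] x 3
```

Call:
jog_arm(rows=[[1,0.0003,0,0.0221,0,0,0],[1,0.0003,0,0.0221,0,0,0],[1,0.0003,0,0.0221,0,0,0],[1,0,0,0.013,0,0,0],[1,0,0,0.009,0,0,0],[1,0,0,0.004,0,0,0],[1,0,0,0,0,0,0],[1,0,0,0,0,0,0],[1,0,0,0,0,0,0],[1,0,0,0,0,0,0]])

```text
time_s: 54.73
tool_pos: [0.4359, 0.0189, 0.2189]
tool_rot: [-179.9, -0.0, -109.4]
force: [0.3, 0.4, -1.4]
grip_width: 0.0214
```

```bash
python3 -c "
from blk import *
st()"
```

```text
t 54.73 g [0.4362 0.0188 0.0549] rot [-1.7989e+02 -1.0000e-02 -1.0944e+02] F [ 0.3  0.4 -1.4] w 0.0214 q [  58.   11.  -67.  122.   13.   54. -126.]
```

Lower by 2 mm more until it touches, release, and rise clear.

Call:
jog_arm(rows=[[1,0,0,0.0015,0,0,0],[1,0,0,0.001,0,0,0],[1,0,0,0,0,0,0],[1,0,0,0,0,0,0],[1,0,0,0,0,0,0]])

```text
time_s: 55.15
tool_pos: [0.4358, 0.0186, 0.2161]
tool_rot: [-179.9, -0.0, -109.4]
force: [-0.2, -1.6, 3.3]
grip_width: 0.0218
```

Call:
jog_arm(rows=[[0.5,0,0,0,0,0,0],[0.5,0,0,0,0,0,0],[0.5,0,0,0,0,0,0],[0.4,0,0,0,0,0,0],[0.4,0,0,-0.01,0,0,0],[0.4,0,0,-0.025,0,0,0],[0.4,0,0,-0.035,0,0,0],[0.4,0,0,-0.035,0,0,0],[0.4,0,0,-0.035,0,0,0],[0.4,0.03,0,-0.02,0,0,0],[0.4,0.03,0,0,0,0,0],[0.4,0,0,0,0,0,0]])

```text
time_s: 56.15
tool_pos: [0.4142, -0.0426, 0.3769]
tool_rot: [-179.8, -0.2, -109.9]
force: [-1.2, -0.1, 0.3]
grip_width: 0.0521
```

Call:
jog_arm(rows=[[0.4,0.035,-0.01,0,0,0,0],[0.4,0.035,-0.01,0,0,0,0],[0.4,0.035,-0.01,0,0,0,0],[0.4,0,0,0,0,0,0],[0.4,0,0,0,0,0,0],[0.4,0,0,0,0,0,0],[0.4,0,0,0,0,0,0]])

```text
time_s: 56.73
tool_pos: [0.4091, -0.1452, 0.3755]
tool_rot: [-180.0, 0.0, -109.3]
force: [-0.4, 0.0, -0.4]
grip_width: 0.0519
```

Run:
```python
from blk import *
st(); im,d=snap('scene','sc40'); barprof('scene',im,d); block('scene',im,d)
p=np.load('mod2.npy')
i2,d2=snap('side','si40'); barprof('side',i2,d2); block('side',i2,d2)
cv2.imwrite('pics/fin.png',np.hstack([cv2.resize(im[120:310,220:440,::-1],(463,400),interpolation=2),cv2.resize(i2[110:260,215:400,::-1],(330,400),interpolation=2)]))
```

```text
t 56.73 g [ 0.4091 -0.1452  0.2115] rot [-179.99    0.   -109.31] F [-0.4  0.  -0.4] w 0.0519 q [ 72.  -9. -51. 113.  -7.  73. -86.]
scene | Y | -0.1189 | 0.1198 | (np.float64(-0.11), np.float64(0.0546), np.float64(0.0031)) | (np.float64(-0.09), np.float64(0.0542), np.float64(0.0029)) | (np.float64(-0.07), np.float64(0.0533), np.float64(0.0038)) | (np.float64(-0.05), np.float64(0.0544), np.float64(0.0024)) | (np.float64(-0.03), np.float64(0.0545), np.float64(0.0044)) | (np.float64(-0.01), np.float64(0.054), np.float64(0.0037)) | (np.float64(0.01), np.float64(0.0533), np.float64(0.0036)) | (np.float64(0.03), np.float64(0.0539), np.float64(0.0026)) | (np.float64(0.05), np.float64(0.0534), np.float64(0.0034)) | (np.float64(0.07), np.float64(0.0538), np.float64(0.0035)) | (np.float64(0.09), np.float64(0.054), np.float64(0.0044)) | (np.float64(0.11), np.float64(0.0542), np.float64(0.002))
scene handle top z 0.0732 n 30 rect mm [437.2  20.1] [21.4 23. ] 66.6 all [0.4423 0.023  0.0607]
scene pad n 708 [430.9  20.2] [102.4 103. ] 3.8
scene foot 438.1 20.9 25.9 105
side | Y | -0.1164 | 0.1101
[... 214 characters left out ...]
at64(0.0524), np.float64(-0.0003)) | (np.float64(-0.03), np.float64(0.0528), np.float64(-0.0008)) | (np.float64(-0.01), np.float64(0.0526), np.float64(-0.0009)) | (np.float64(0.01), np.float64(0.0527), np.float64(-0.0012)) | (np.float64(0.03), np.float64(0.0533), np.float64(0.0003)) | (np.float64(0.05), np.float64(0.0534), np.float64(-0.0004)) | (np.float64(0.07), np.float64(0.053), np.float64(-0.0009)) | (np.float64(0.09), np.float64(0.0528), np.float64(0.001)) | (np.float64(0.11), np.float64(0.0527), np.float64(0.0025))
side handle top z 0.0709 n 38 rect mm [436.3  11.9] [23.5 16.7] 20.6 all [0.4348 0.0093 0.0578]
side pad n 688 [431.4  19.5] [100.8 105.4] 2.8
side foot 470.9 41.3 69.4 114
```

View pics/fin.png

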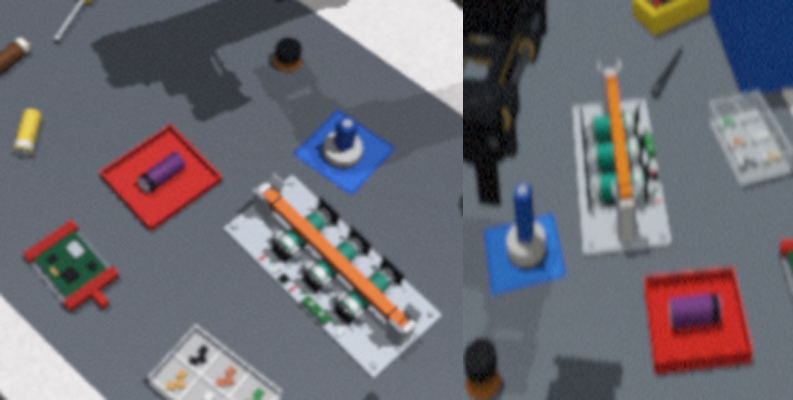

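Call:
jog_arm(rows=[[0.4,-0.033,-0.0053,0,0,0,0],[0.4,-0.033,-0.0053,0,0,0,0],[0.4,-0.033,-0.0053,0,0,0,0],[0.4,-0.033,-0.0053,0,0,0,0],[0.4,-0.033,-0.0053,0,0,0,0],[0.4,-0.033,-0.0053,0,0,0,0],[0.4,-0.033,-0.0053,0,0,0,0],[0.4,0,0,0,0,0,0],[0.4,0,0,0,0,0,0],[0.4,0,0,0,0,0,0],[0.4,0,0,0,0,0,0],[0.4,0,0,0,0,0,0]])

```text
time_s: 57.83
tool_pos: [0.5204, 0.0574, 0.3758]
tool_rot: [-179.9, -0.1, -109.6]
force: [-0.3, -0.5, 0.4]
grip_width: 0.052
```

Run:
```python
from blk import *
st(); im,d=snap('wrist','w41'); barprof('wrist',im,d); p=np.load('mod2.npy'); baycheck(im,d,p,[.056,0,-.056])
```

```text
t 57.83 g [0.5205 0.057  0.2118] rot [-1.7992e+02 -1.1000e-01 -1.0959e+02] F [-0.3 -0.5  0.4] w 0.052 q [  52.   13.  -68.  102.   12.   74. -129.]
wrist | Y | -0.1205 | 0.1264 | (np.float64(-0.11), np.float64(0.0531), np.float64(0.0009)) | (np.float64(-0.09), np.float64(0.0533), np.float64(0.0009)) | (np.float64(-0.07), np.float64(0.0532), np.float64(0.0011)) | (np.float64(-0.05), np.float64(0.0532), np.float64(0.0012)) | (np.float64(-0.03), np.float64(0.0531), np.float64(0.0013)) | (np.float64(-0.01), np.float64(0.0532), np.float64(0.0014)) | (np.float64(0.01), np.float64(0.0534), np.float64(0.0017)) | (np.float64(0.03), np.float64(0.0532), np.float64(0.0013)) | (np.float64(0.05), np.float64(0.0533), np.float64(0.0017)) | (np.float64(0.07), np.float64(0.0532), np.float64(0.0017)) | (np.float64(0.09), np.float64(0.0533), np.float64(0.0016)) | (np.float64(0.11), np.float64(0.0533), np.float64(0.0014))
bay 0.056 green x -0.0321 0.0294 y 0.0543 top z along [np.float64(0.0346), np.float64(0.0346), np.float64(0.0525), np.float64(0.0348), np.float64(0.035)]
bay 0 green x -0.032 0.0295 y -0.0011 top z along [np.float64(0.0347), np.float64(0.0347), np.float64(0.0526), np.float64(0.035), np.float64(0.035)]
bay -0.056 green x -0.0323 0.0293 y -0.0564 top z along [np.float64(0.0347), np.float64(0.0346), np.float64(0.0526), np.float64(0.0347), np.float64(0.0349)]
```

```bash
python3 -c "
from h import *
env.sign_off(); st()"
```

```text
the job is handed in; nothing more can be done
the job is handed in; nothing more can be done
```

The job is done and handed in after about 58 s on the robot's clock. There was one slip on the way: the keeper bar needed a second laying.

- **Cells:** The only spent cell, in bay 0, is in the red tray. All three green cells are seated, one in each bay. They lie level with tops at about 34.6 mm (home is 34.2 mm) and flat ends at x of about -32 mm.
- **Keeper bar:** My first laying was about 3–5 mm off along the bar. While the fingers still held it (about 5 N contact), its right end dropped inside the latch. I lifted it, with almost no resistance, re-centred it, laid it on both latches and let go. The press block at mid-length then snapped both ends down, and it stopped hard at about 15 N.
- **Bar check:** The bar is level end to end. Its top reads 52.5–53.2 mm in the wrist camera, which reads about 1.5 mm high on this bar. The target is 51.5 mm, so I take it as home. The scene camera reads about 54 mm, about 1 mm higher than the other cameras.
- **Press block:** It had been knocked to the pad's edge during the run. It now stands upright on the pad, about 5–7 mm off centre.
- **Other things on the bench:** I touched none of them. In the last pictures the brown and yellow look-alikes and the other items in view appear to be where they were.

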